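# Close the caramel frame and tip in the nuts

## Robot

A 6-joint arm with a two-finger parallel gripper is mounted at the origin on the work surface. World frame = base frame: x ahead of the robot, y to its left, z up, the work surface at z = 0. Lengths are in m, angles in rad, forces in N, time in s.
With the tool pointing down it reaches from about 0.25 to 0.725 m from the base axis. Payload 4 kg.
Tool frame: the origin (TCP) lies between the finger pads; the fingertips stand 8 mm ahead of it and the grasp point (between the pads) lies 11 mm behind it; z points along the fingers, y is the direction in which the jaws open and shut (so a half turn about z gives the same grasp; the last joint's range is limited). The gripper opens to 85 mm and grips with 20 to 120 N. Pads are 22 mm wide; open, the fingers measure 114 mm over their backs; the gripper's body (76 mm by 85 mm) begins 54 mm behind the grasp point. The pads swing forward as they close: fully open they stand 13 mm farther back than shut.
Start: joints at [1.24, 0.241, 0.005, 1.335, 0, 1.571], TCP at [0.162, 0.473, 0.239] pointing down, gripper open.
Joint ranges: [-2.72, 2.72], [-1.05, 1.87], [-1.09, 1.28], [-1.99, 2.15], [-1.42, 1.44], [-3.14, 3.14]. Speed limits (rad/s): [2.79, 2.79, 3.14, 3.14, 3.14, 3.14].

## Interface

Orientations are given as a unit quaternion [x, y, z, w].
In Python, from workcell import * gives the robot as it stands.
- The arm moves only by the tool send_rows, never from a script. Its argument "increments" is a list that holds one entry, the list of rows, each a list of 6 numbers: the shift along the tool's x, y, z in units of 50 mm (1.0 is 50 mm), then the turn, a rotation vector about the tool's x, y, z in units of 10 degrees (1.0 is 10 degrees). In form: [[[x, y, z, ax, ay, az], ...]]. A call has 1 to 8 rows; each row shifts and turns the commanded pose from where the row before left it, along the tool's axes as they then stand; what a row does not reach is not made up. A row lasts 1/8 s, in which the tool goes at most 62.5 mm and 10.7 degrees, less where a joint would pass 70% of its speed; a pose out of reach is approached as far as the arm can. A call with a number of a shift or a turn outside -1 to 1 is refused whole. A call with a gripper value outside its range is refused whole. "grip" is the closure, from 0 (fully open) to 1 (shut), set as the call begins (left out, the last holds). The fingers move at their own pace and stop on an object; the grip force is fixed at half the most. Time passes only in rows, so rows that do not move let the fingers close. It gives the time, the measured TCP pose, the force and the opening at its end, in the units of the state.
- get_obs(): the state, without advancing time (a new reading comes with each control period).
- camera(name): name is "side" or "top"; returns a dict with "color" (420x560x3 uint8, red, green, blue), "z_map" (420x560 float32, m along the optical axis (not along the pixel's ray), 0 where there is no reading), "intrinsics" (3x3 intrinsics, pixels), "dist" ([k1, k2, p1, p2, k3] as OpenCV has them; the pictures are not rectified), "pose" (4x4, takes a point from camera to world coordinates). Camera axes: x right, y down, z forward; pixel columns grow to the right and rows downward; lengths in m; the calibration is good to about 2 mm. A picture is of the moment at which its call begins.
- job_done(): hands the job in, once; it reports no verdict.
The state is a dict: "clock": time; "joint_pos": joint angles; "joint_vel": joint speeds; "tau": joint torques, N m; "eef_pos": TCP position; "tool_rot": TCP orientation; "ft_force": force on the tool from outside, world axes, zero at the start; "ft_torque": the same for the moment, N m; "grip_width": finger opening in m.
Only numpy, scipy, OpenCV 4.12 (cv2) and the standard library are available. Lean on these libraries where they do the work, as an engineer would, in place of code of your own. Each camera call takes 0.05 s, during which the arm holds its last target.

## Task

Close the frame of caramel bars on the marble slab: lay the loose steel bar flat on the slab across the frame's open side, flush against the ends of both side bars, without shoving the bars that are already set. Then tip all six nuts from the wooden tote into the closed frame, keeping it closed, and stand the empty tote back upright on the table, off the slab. Leave the cup and the canister where they stand.

Things in the scene. Friction and masses are not known exactly. Their poses are not given: they have to be found in the camera images.
- slab: white marble slab lying on the table, 300 x 300 mm, 20 mm thick, fixed; origin: centre of its underside (its top is 20 mm up); other kitchen gear, up to 240 mm tall, stands along the back of the table (beyond x = 0.76 m) and its sides (beyond 0.52 m left or right)
- back_bar: steel caramel bar already set on the slab, the far side of the frame: 15 mm along its own x, 200 mm along its own y, 20 mm tall, 0.47 kg, loose; origin: centre of its underside; its -x points over the frame's inside towards the open side, which faces the robot
- side_bar_left: steel caramel bar already set on the slab, the +y side of the frame: 150 mm along its own x, 15 mm along y, 20 mm tall, 0.35 kg, loose; origin: centre of its underside; its +x end butts against the back bar 8 to 20 mm in from that bar's end, its -x end is at the open side
- side_bar_right: the same, the -y side of the frame, parallel to the left one; the clear width inside the frame is 130 to 154 mm and the clear length 150 mm
- left_end (a point): centre of the -x end face of side_bar_left (at the open side), 10 mm above the slab's top
- right_end (a point): centre of the -x end face of side_bar_right, 10 mm above the slab's top; the two end faces lie in one plane (within 1 mm)
- loose_bar: the fourth steel caramel bar, lying on the table to one side of the slab, the tote being on the other: 15 mm along its own x, 200 mm along its own y, 20 mm tall, 0.47 kg; origin: centre of its underside; both long faces are alike
- tote: small wooden tote on the table, 0.22 kg: floor 180 x 120 mm, 7 mm thick; walls 8 mm thick, to 35 mm high, on both sides (y) and at its +x end; its -x end is open, without a lip, for pouring, and faces roughly towards the robot; a round dowel handle crosses above it along its y, about over its balance point; two uprights hold it; origin: centre of its underside
- tote_handle (a point): middle of the tote's dowel handle: 18 mm thick, axis along the tote's y, 78 mm above the underside, 10 mm towards +x from the tote's origin; clear span 104 mm between the uprights, which reach 90 mm high
- tote_lip (a point): middle of the lower edge of the tote's open end, 90 mm towards -x of its origin, underside of the floor
- nut0: shelled whole nut, 38 x 22 x 22 mm, 10 g, one of six lying in the tote; origin: its middle; with the usual friction of about 0.5 to 0.7 they slide on the tote's floor once it is tilted 27 to 36 degrees
- nut1: shelled whole nut, 38 x 22 x 22 mm, 10 g, one of six lying in the tote; origin: its middle
- nut2: shelled whole nut, 38 x 22 x 22 mm, 10 g, one of six lying in the tote; origin: its middle
- nut3: shelled whole nut, 38 x 22 x 22 mm, 10 g, one of six lying in the tote; origin: its middle
- nut4: shelled whole nut, 38 x 22 x 22 mm, 10 g, one of six lying in the tote; origin: its middle
- nut5: shelled whole nut, 38 x 22 x 22 mm, 10 g, one of six lying in the tote; origin: its middle
- cup: red ceramic cup, 80 mm across, 85 mm tall, a bystander, loose; origin: centre of its underside
- canister: glass canister with a steel screw-top lid, 100 mm across, 165 mm tall, a bystander, loose; origin: centre of its underside
Not all that is in view belongs to the job. Leave any turquoise look-alike of the loose_bar alone.

How it is judged:
By the outcome, as a careful person would: the job done as asked, in the order asked, and still so for the second after the job is handed in, with the robot touching nothing.
It also fails if it takes over 72 s, if anything falls off the work surface, if the arm or the gripper's body presses on something with over 40 N, if the wrist force passes 120 N, or if a joint passes its speed limit or range.

## Working session

There is one attempt and no reset: what is moved stays moved. The work goes in short steps, Python scripts to look and compute and a tool call to move; the robot and the scene stay as the last step left them, time stands still between calls to the robot, and variables do not carry over. Pictures are saved under pics/ and viewed, and the job is handed in when it is done.

Besides the shell and the picture viewer there is one more tool, called after "Emit:" as a command line: name --argument value ..., lists and objects as JSON in quotes. send_rows: Moves the arm, as the interface text tells. Its arguments: {"type":"object","properties":{"increments":{"type":"array"},"grip":{"type":"number"}},"required":["increments"]}

```bash
ls; mkdir -p pics; python3 - <<'E'
from workcell import *
import cv2,numpy as np
print(get_obs())
for n in ("side","top"):
    c=camera(n); cv2.imwrite(f"pics/{n}0.png",c["color"][:,:,::-1]); np.savez(f"{n}0.npz",**c)
    print(n,c["intrinsics"],c["dist"],c["pose"])
E
```

```text
pics
{'clock': 0.0, 'joint_pos': array([ 1.23999901e+00,  2.41406976e-01,  3.70139852e-03,  1.33521343e+00,
       -1.81909930e-05,  1.57081099e+00]), 'joint_vel': array([ 2.45123449e-04, -6.19863174e-04, -2.86240119e-05,  1.89195166e-03,
       -1.22771156e-03,  1.65261870e-03]), 'tau': array([ 1.03460548e-03, -3.72322154e+01,  2.52406347e+01,  1.67901098e-02,
        7.05253797e-05,  2.43015421e-06]), 'eef_pos': array([0.16219842, 0.47229235, 0.23840724]), 'tool_rot': array([ 1.64652696e-01,  9.86351035e-01, -1.04835369e-03, -1.65765749e-04]), 'ft_force': array([0.04238095, 0.17221822, 0.6169729 ]), 'ft_torque': array([ 0.02584967, -0.06837017, -0.04362597]), 'grip_width': 0.08520475650296316}
side [[505.71753074   0.         279.98173408]
 [  0.         505.71753074 212.58059875]
 [  0.           0.           1.        ]] [-0.07792974  0.          0.          0.          0.        ] [[-0.99489765 -0.06731541  0.07514848  0.36376049]
 [-0.10071435  0.61881419 -0.77905431  0.92775904]
 [ 0.00593941 -0.78264784 -0.62243641  0.82160382]
 [ 0.          0.          0.          1.        ]]
top [[511.81843622   0.         284.74153214]
 [  0.         511.81843622 211.96861036]
 [  0.           0.           1.        ]] [-0.11112299  0.          0.          0.          0.        ] [[-0.01967851 -0.99401998  0.10741057  0.29976082]
 [-0.99979837  0.01999388  0.0018599   0.01325423]
 [-0.00399633 -0.10735231 -0.99421301  1.45701977]
 [ 0.          0.          0.          1.        ]]
```

View pics/top0.png

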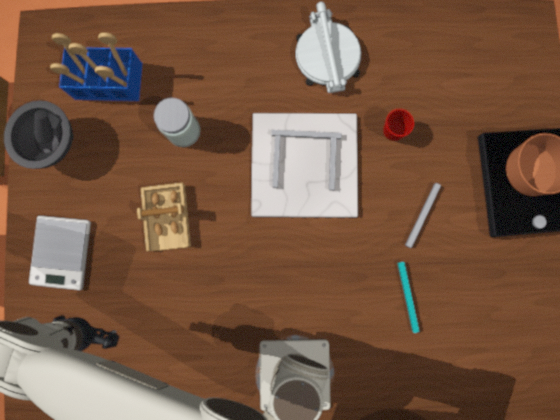

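View pics/side0.png

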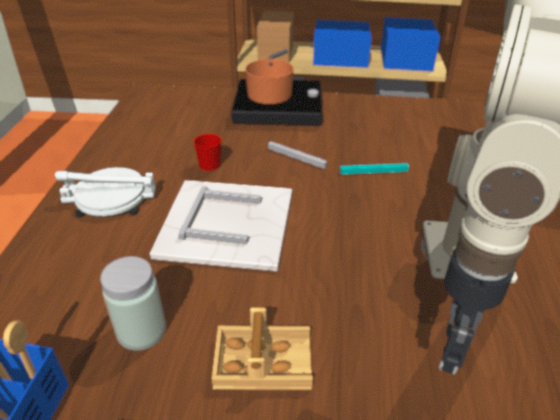

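The candidates for the loose bar in the top view are a grey steel bar at (424,215) and a turquoise look-alike at (408,297). Grey bars at (306,133), (277,161) and (334,162) are already in the frame. I choose the steel bar at (424,215) and will check it in close crops.

```bash
cat > h.py <<'E'
import cv2,numpy as np
from scipy.spatial.transform import Rotation as R
def ray(c,uv):
    p=cv2.undistortPoints(np.array(uv,float).reshape(-1,1,2),c["intrinsics"],c["dist"]).reshape(-1,2)
    d=np.c_[p,np.ones(len(p))]@c["pose"][:3,:3].T
    return c["pose"][:3,3],d
def onplane(c,uv,z):
    o,d=ray(c,uv); return (o+d*((z-o[2])/d[:,2])[:,None])[:,:2]
def proj(c,P):
    T=np.linalg.inv(c["pose"]); r,_=cv2.Rodrigues(T[:3,:3])
    return cv2.projectPoints(np.array(P,float).reshape(-1,1,3),r,T[:3,3],c["intrinsics"],c["dist"])[0].reshape(-1,2)
def cloud(c):
    v,u=np.mgrid[0:420,0:560]; p=cv2.undistortPoints(np.c_[u.ravel(),v.ravel()].astype(float).reshape(-1,1,2),c["intrinsics"],c["dist"]).reshape(-1,2)
    z=c["z_map"].ravel(); P=np.c_[p*z[:,None],z]@c["pose"][:3,:3].T+c["pose"][:3,3]
    P[z==0]=np.nan
    return P.reshape(420,560,3)
E
python3 - <<'E'
import cv2,numpy as np
from h import *
t=dict(np.load("top0.npz")); s=dict(np.load("side0.npz"))
im=t["color"][:,:,::-1]
def crop(im,x0,y0,x1,y1,k): return cv2.resize(im[y0:y1,x0:x1],None,fx=k,fy=k,interpolation=cv2.INTER_CUBIC)
cv2.imwrite("pics/c_slab.png",crop(im,240,105,370,225,5))
cv2.imwrite("pics/c_bar.png",crop(im,380,170,460,260,6))
cv2.imwrite("pics/c_tote.png",crop(im,120,170,210,260,6))
cv2.imwrite("pics/c_tote_s.png",crop(s["color"][:,:,::-1],200,300,330,400,6))
P=cloud(t)
# loose bar: above table, steel region
roi=np.zeros((420,560),bool); roi[175:255,395:455]=1
g=t["color"].astype(int); sat=g.max(2)-g.min(2)
m=roi&(sat<35)&(g.mean(2)>90)
print(m.sum(), np.nanpercentile(P[m][:,2],[5,50,95]))
vs,us=np.nonzero(m); print(us.min(),us.max(),vs.min(),vs.max())
r=cv2.minAreaRect(np.c_[us,vs].astype(np.float32)); print(r)
q=onplane(t,np.c_[us,vs],0.02); rr=cv2.minAreaRect((q*1000).astype(np.float32)); print("loose mm",rr, q.mean(0))
# slab
for c,(u0,v0,u1,v1),n in((t,(240,105,370,225),"slab"),):
    P=cloud(c); print("slab z",np.nanmedian(P[200:212,260:350,2]))
    print("bars z",np.nanmedian(P[145:180,277,2]),np.nanmedian(P[145:180,334,2]),np.nanmedian(P[133,280:335,2]))
print("table z",np.nanmedian(P[240:300,240:360,2]))
E
```

```text
544 [-0.00156401  0.01819628  0.0248886 ]
405 440 183 247
((422.5457458496094, 214.78549194335938), (7.987529754638672, 70.6821060180664), 25.27772331237793)
loose mm ((439.8989562988281, -376.09832763671875), (22.6706600189209, 204.7446746826172), 61.998783111572266) [ 0.43818478 -0.37554703]
slab z 0.01963111390090444
bars z 0.0382157962474825 0.040086631177526755 0.03900220485689432
table z -0.0003495442476189048
```

View pics/c_slab.png

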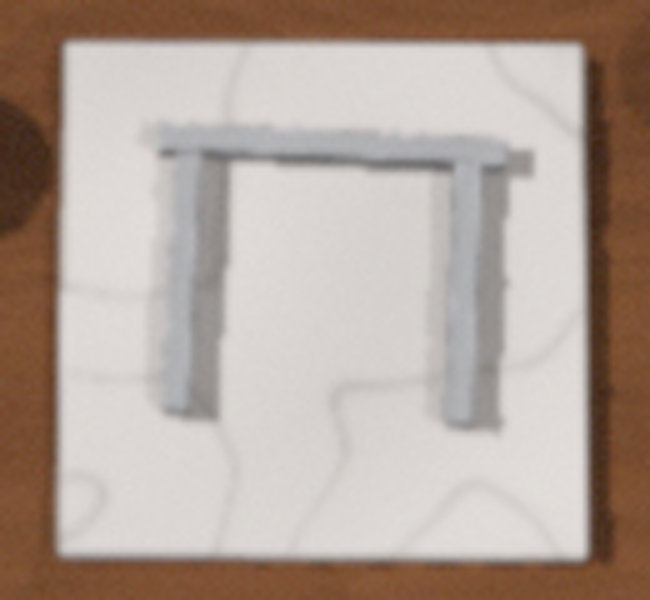

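View pics/c_bar.png

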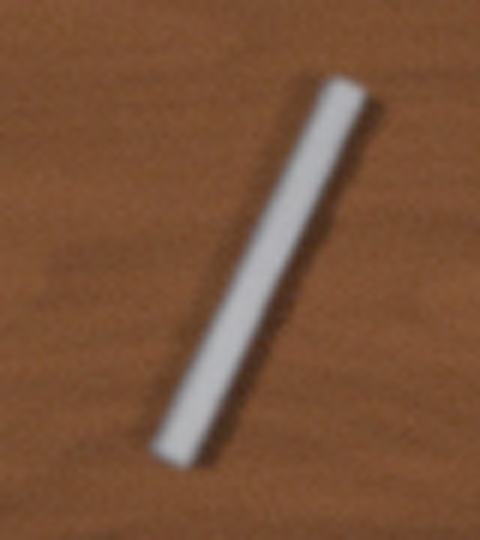

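View pics/c_tote.png

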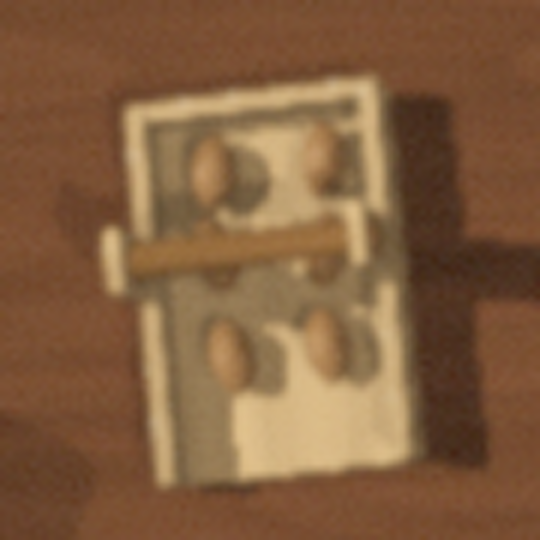

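View pics/c_tote_s.png

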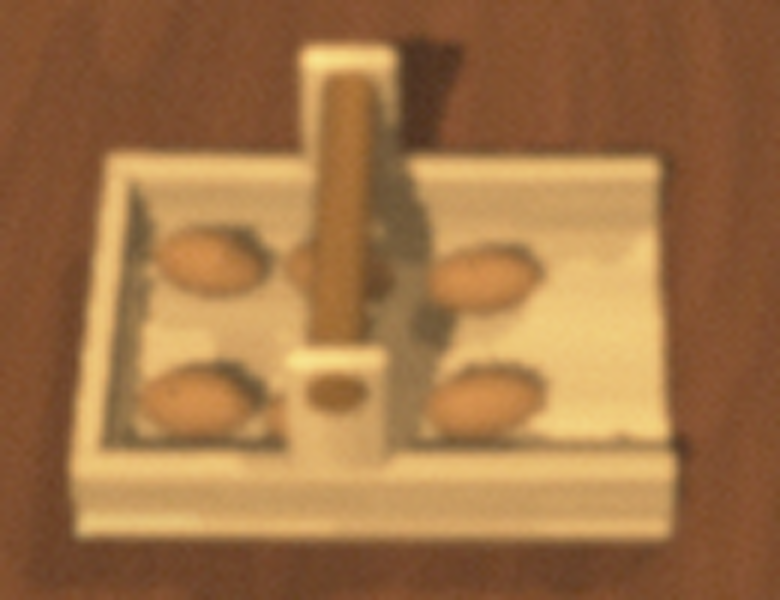

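```bash
python3 - <<'E'
import cv2,numpy as np
s=dict(np.load("side0.npz"));im=s["color"][:,:,::-1]
def crop(im,x0,y0,x1,y1,k): return cv2.resize(im[y0:y1,x0:x1],None,fx=k,fy=k,interpolation=cv2.INTER_CUBIC)
cv2.imwrite("pics/c_slab_s.png",crop(im,150,170,300,270,5))
cv2.imwrite("pics/c_bar_s.png",crop(im,260,130,420,180,5))
t=dict(np.load("top0.npz"));g=t["color"]
print(g[150,250+5:370:4].tolist()) if 0 else None
for uv in((277,160),(284,160),(334,160),(340,160),(305,160),(300,132),(424,213)): print(uv,g[uv[1],uv[0]])
E
```

```text
(277, 160) [173 172 176]
(284, 160) [163 158 157]
(334, 160) [170 170 173]
(340, 160) [162 158 156]
(305, 160) [217 212 209]
(300, 132) [179 179 181]
(424, 213) [177 177 180]
```

View pics/c_slab_s.png

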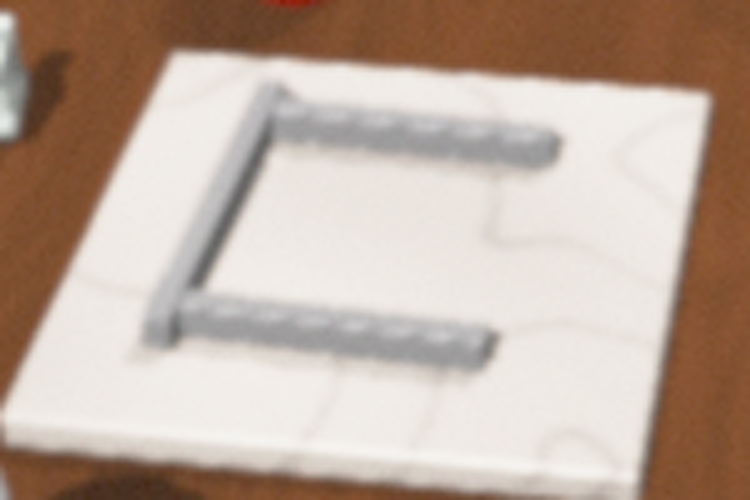

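View pics/c_bar_s.png

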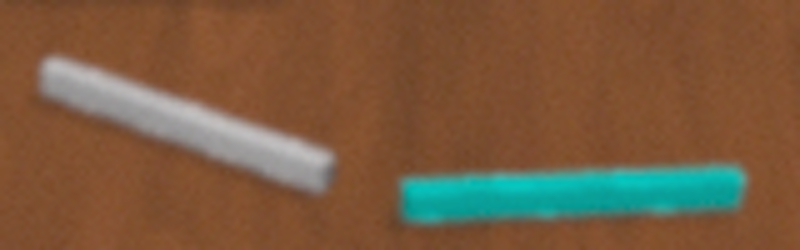

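```bash
cat > meas.py <<'E'
from h import *
def up(im,x0,y0,x1,y1,k=8):
    M=np.float32([[k,0,(0.5-x0)*k-0.5],[0,k,(0.5-y0)*k-0.5]])
    return cv2.warpAffine(im,M,((x1-x0)*k,(y1-y0)*k),flags=cv2.INTER_CUBIC)
def pix(q,x0,y0,k=8): return (np.asarray(q,float)+0.5)/k-0.5+np.array([x0,y0])
def steel(c,box,k=8,thr=-2.5):
    x0,y0,x1,y1=box
    g=cv2.GaussianBlur(c["color"].astype(np.float32),(0,0),0.8); d=g[:,:,2]-g[:,:,0]
    return up(d,x0,y0,x1,y1,k)>thr
E
python3 - <<'E'
from meas import *
t=dict(np.load("top0.npz"))
box=(245,110,365,220)
m=steel(t,box); cv2.imwrite("pics/m_slab.png",cv2.resize(m.astype(np.uint8)*255,(600,550)))
# loose bar
box2=(390,170,460,260)
g=cv2.GaussianBlur(t["color"].astype(np.float32),(0,0),0.6)
b=up(g[:,:,2],*box2)
m2=(b>110).astype(np.uint8)
cs=max(cv2.findContours(m2,cv2.RETR_EXTERNAL,cv2.CHAIN_APPROX_NONE)[0],key=cv2.contourArea)
r=cv2.minAreaRect((onplane(t,pix(cs[:,0],390,170),0.02)*1000).astype(np.float32)); print("loose top",r)
cv2.imwrite("pics/m_bar.png",m2*255)
s=dict(np.load("side0.npz"))
E
```

```text
loose top ((439.9197998046875, -376.91851806640625), (19.93424415588379, 203.120361328125), 61.72591018676758)
```

View pics/m_slab.png

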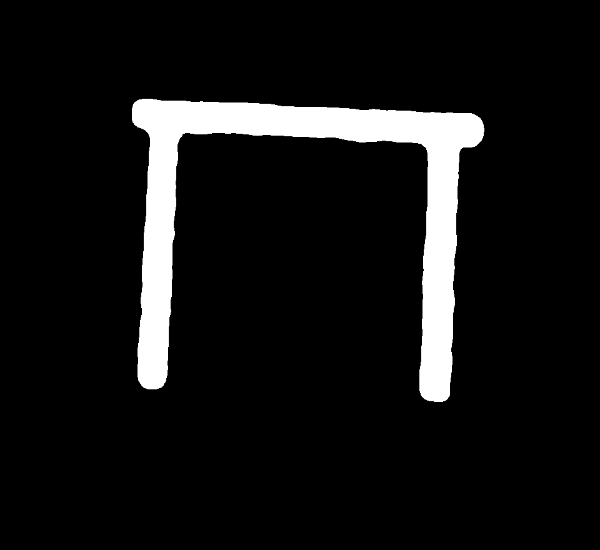

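View pics/m_bar.png

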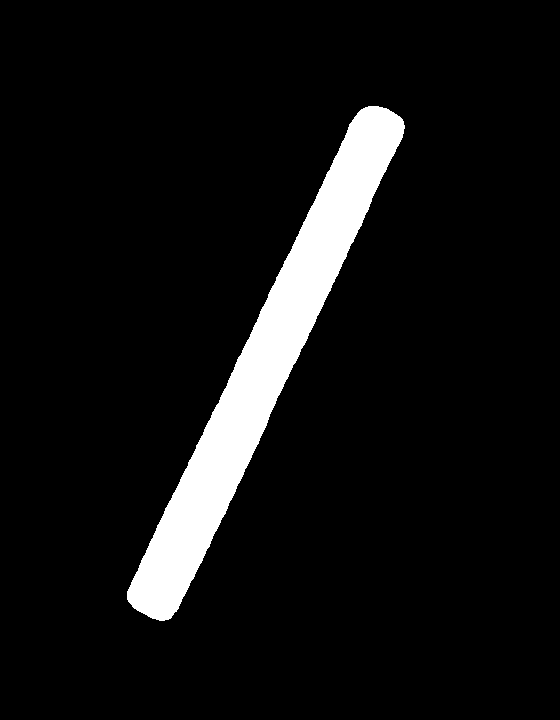

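```bash
cat >> meas.py <<'E'
def frame(t,box=(245,110,365,220),z=0.04,prn=True):
    m=steel(t,box); k=8
    def wp(pts): return onplane(t,pix(pts,box[0],box[1]),z)*1000
    def w(u,v): return np.array(pix([[u,v]],box[0],box[1]))
    ys,xs=np.nonzero(m); P=wp(np.c_[xs,ys]); return P
E
python3 - <<'E'
from meas import *
t=dict(np.load("top0.npz"))
P=frame(t)
x,y=P[:,0],P[:,1]
print(x.min(),x.max(),y.min(),y.max())
mid=(y.max()+y.min())/2
def bin_edges(P,along,lo,hi,sel,n=20):
    out=[]
    e=np.linspace(lo,hi,n)
    for a,b in zip(e[:-1],e[1:]):
        q=P[sel&(P[:,along]>a)&(P[:,along]<b)][:,1-along]
        out.append(((a+b)/2,q.min(),q.max()))
    return np.array(out)
xs0=x.min()+12; xs1=x.max()-40
for n,sel in(("L",y>mid),("R",y<mid)):
    e=bin_edges(P,0,xs0,xs1,sel)
    c=(e[:,1]+e[:,2])/2; f=np.polyfit(e[:,0],c,1); print(n,"angle",np.degrees(np.arctan(f[0])),"width",(e[:,2]-e[:,1]).mean(),"y at end",np.polyval(f,x[sel].min()),"xmin",x[sel].min(),
      "edges fit",[np.degrees(np.arctan(np.polyfit(e[:,0],e[:,i],1)[0])) for i in(1,2)])
sel=(x>x.max()-45)
e=bin_edges(P,1,y.min()+45,y.max()-45,sel); 
for i in(1,2):
    f=np.polyfit(e[:,0],e[:,i],1); print("back edge",i,"ang",np.degrees(np.arctan(f[0])),"x at ymid",np.polyval(f,mid))
print("mid",mid)
# tote by side & top: yellow floor mask; handle from depth
C=cloud(t)
sub=C[170:260,120:210]; mm=(sub[...,2]>0.065); vs,us=np.nonzero(mm); print("handle px",us.min()+120,us.max()+120,vs.min()+170,vs.max()+170, np.nanmedian(sub[mm],0))
g=t["color"].astype(int)[170:260,120:210]; hm=(g[...,0]>150)&(g[...,2]<140)&(g[...,0]-g[...,2]>40)
vs,us=np.nonzero(hm); print("tote rect@.035",cv2.minAreaRect((onplane(t,np.c_[us+120,vs+170],0.035)*1000).astype(np.float32)))
E
```

```text
512.5165941509744 689.8368909858434 -149.07085970018449 50.689479379175175
L angle -3.7634269692777975 width 16.821780206221476 y at end 42.33441938254152 xmin 522.7847071146731 edges fit [np.float64(-3.677414436648797), np.float64(-3.849422518265396)]
R angle -3.921720484608227 width 17.763224801264144 y at end -115.9676600539357 xmin 512.5165941509744 edges fit [np.float64(-3.8477821259601894), np.float64(-3.995645763403183)]
back edge 1 ang 4.321333537420898 x at ymid 665.3169853596862
back edge 2 ang 3.87096610992601 x at ymid 683.6828011909331
mid -49.19069016050466
handle px 137 183 204 218 [0.45822648 0.35690972 0.08461305]
tote rect@.035 ((446.5020446777344, 363.85736083984375), (184.1417999267578, 136.88665771484375), 5.5468621253967285)
```

```bash
cat > pl.py <<'E'
import sys,numpy as np
from scipy.spatial.transform import Rotation as R
from workcell import get_obs
def down(yaw): # tool z down, tool y at yaw (deg)
    a=np.radians(yaw); y=np.array([np.cos(a),np.sin(a),0]); z=np.array([0,0,-1.]); return R.from_matrix(np.c_[np.cross(y,z),y,z])
def rows(pos,rot,n=None,step=50.,astep=10.,o=None,dec=2):
    o=o or get_obs(); p=np.array(o["eef_pos"]); q=R.from_quat(o["tool_rot"])
    dr=(q.inv()*rot).as_rotvec(); d=np.array(pos)-p
    n=n or int(max(np.ceil(np.linalg.norm(d)*1000/step),np.ceil(np.degrees(np.linalg.norm(dr))/astep),1))
    out=[]
    for i in range(n):
        f=1/(n-i); d=np.array(pos)-p
        sh=np.round(q.inv().apply(d*f)/0.05,dec); rv=np.round(np.degrees((q.inv()*rot).as_rotvec()*f)/10,dec)
        out.append(sh.tolist()+rv.tolist()); p=p+q.apply(sh*0.05); q=q*R.from_rotvec(np.radians(rv*10))
    for k in range(0,n,8): print(str(out[k:k+8]).replace(" ","").replace(".0,",",").replace("-0,","0,"))
    return out
E
python3 - <<'E'
from pl import *
rows([.439,-.378,.12],down(61.7))
from meas import *
t=dict(np.load("top0.npz"))
print("uprights",onplane(t,[[139.2,213.3],[179.2,208.7]],0.09), "dowel", onplane(t,[[160,211]],0.085))
print("can",onplane(t,[[174,112]],0.165),"cup",onplane(t,[[399,122]],0.085))
s=dict(np.load("side0.npz"))
# upright near side, dowel axis end; crop k=6 offset(200,300)
f=lambda x,y:[(x+.5)/6-.5+200,(y+.5)/6-.5+300]
print("side dowel ends", onplane(s,[f(337,392)],0.078), onplane(s,[f(345,48)],0.09),onplane(s,[f(335,350)],0.09))
print("side dowel top", onplane(s,[f(343,140),f(340,240)],0.087))
E
```

```text
[[-0.57,-0.75,0.13,0,0,0.05],[-0.57,-0.75,0.13,0,0,0.05],[-0.58,-0.74,0.13,0,0,0.05],[-0.59,-0.74,0.13,0,0,0.05],[-0.59,-0.73,0.13,0,0,0.05],[-0.6,-0.73,0.12,0,0,0.05],[-0.6,-0.72,0.13,0,0,0.05],[-0.61,-0.72,0.12,0,0,0.05]]
[[-0.62,-0.71,0.13,0,0,0.05],[-0.62,-0.7,0.12,0,0,0.05],[-0.63,-0.7,0.13,0,0,0.05],[-0.64,-0.69,0.12,0,0,0.05],[-0.64,-0.69,0.13,0,0,0.05],[-0.65,-0.68,0.12,0,0,0.05],[-0.65,-0.68,0.13,0,0,0.05],[-0.66,-0.67,0.12,0,0,0.05]]
[[-0.67,-0.67,0.13,0,0,0.04],[-0.67,-0.66,0.12,-0.01,0,0.05],[-0.67,-0.65,0.13,0,0,0.04]]
uprights [[0.45175713 0.41075251]
 [0.46207211 0.30090948]] dowel [[0.45745273 0.35471056]]
can [[0.70876231 0.30077793]] cup [[ 0.69238879 -0.30574691]]
side dowel ends [[0.45257652 0.4208519 ]] [[0.46601686 0.30280722]] [[0.45364257 0.41505776]]
side dowel top [[0.46207989 0.33678225]
 [0.45786912 0.37422259]]
```

Emit:
send_rows --increments '[[[-0.57, -0.75, 0.13, 0, 0, 0.05], [-0.57, -0.75, 0.13, 0, 0, 0.05], [-0.58, -0.74, 0.13, 0, 0, 0.05], [-0.59, -0.74, 0.13, 0, 0, 0.05], [-0.59, -0.73, 0.13, 0, 0, 0.05], [-0.6, -0.73, 0.12, 0, 0, 0.05], [-0.6, -0.72, 0.13, 0, 0, 0.05], [-0.61, -0.72, 0.12, 0, 0, 0.05]]]'

```text
clock: 1.1
eef_pos: [0.2788, 0.1131, 0.188]
tool_rot: [0.199, 0.98, 0.0, 0.0]
ft_force: [0.8, -0.9, -1.4]
grip_width: 0.0852
```

Emit:
send_rows --increments '[[[-0.62, -0.71, 0.13, 0, 0, 0.05], [-0.62, -0.7, 0.12, 0, 0, 0.05], [-0.63, -0.7, 0.13, 0, 0, 0.05], [-0.64, -0.69, 0.12, 0, 0, 0.05], [-0.64, -0.69, 0.13, 0, 0, 0.05], [-0.65, -0.68, 0.12, 0, 0, 0.05], [-0.65, -0.68, 0.13, 0, 0, 0.05], [-0.66, -0.67, 0.12, 0, 0, 0.05]]]'

```text
clock: 2.1
eef_pos: [0.3955, -0.2445, 0.1377]
tool_rot: [0.233, 0.972, 0.0, -0.0]
ft_force: [0.5, 0.5, -0.1]
grip_width: 0.0854
```

Emit:
send_rows --increments '[[[-0.67, -0.67, 0.13, 0, 0, 0.04], [-0.67, -0.66, 0.12, 0, 0, 0.05], [-0.67, -0.65, 0.13, 0, 0, 0.04], [0, 0, 0, 0, 0, 0], [0, 0, 0, 0, 0, 0]]]'

```text
clock: 2.72
eef_pos: [0.4385, -0.3763, 0.1185]
tool_rot: [0.244, 0.97, 0.001, -0.001]
ft_force: [-1.1, 0.9, -0.4]
grip_width: 0.0857
```

```bash
python3 - <<'E'
from pl import *
from workcell import *
import cv2
o=get_obs(); print(o["clock"],o["eef_pos"],o["joint_pos"],o["ft_force"])
for n in("top","side"):
    c=camera(n); cv2.imwrite(f"pics/{n}1.png",c["color"][:,:,::-1])
rows([.439,-.378,.0115],down(61.7))
E
```

```text
2.725 [ 0.43846668 -0.37634113  0.11847608] [-7.09455116e-01  4.70902430e-01  1.55795895e-02  1.11804036e+00
  3.03807962e-04 -2.16121639e-01] [-1.08821589  0.86766222 -0.42917451]
[[-0.01,-0.01,0.72,0,0,0.0],[-0.01,-0.01,0.72,0,0,0.01],[-0.01,-0.02,0.72,0,-0.01,0.0]]
```

View pics/top1.png

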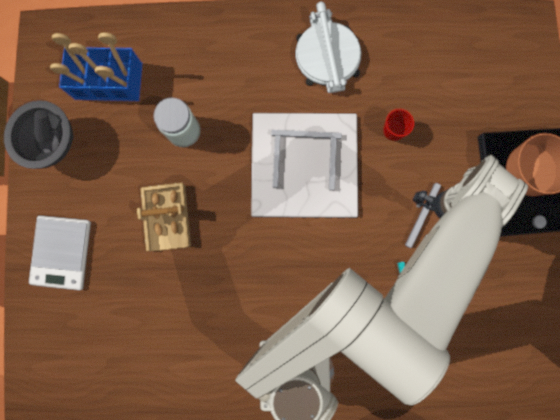

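View pics/side1.png

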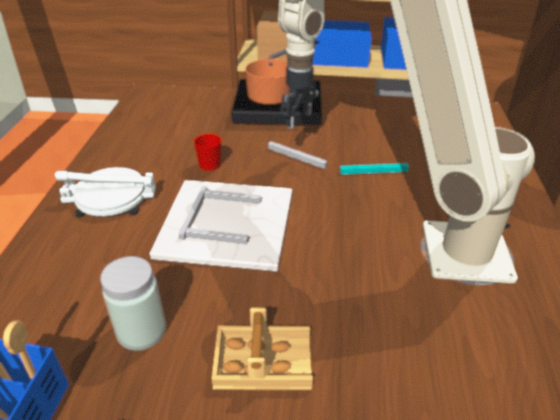

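Emit:
send_rows --increments '[[[-0.01, -0.01, 0.72, 0, 0, 0], [-0.01, -0.01, 0.72, 0, 0, 0], [-0.01, -0.02, 0.5, 0, 0, 0], [0, 0, 0.22, 0, 0, 0], [0, 0, 0, 0, 0, 0]]]'

```text
clock: 3.45
eef_pos: [0.4395, -0.3788, 0.0113]
tool_rot: [0.244, 0.97, 0.0, -0.0]
ft_force: [-0.2, -0.2, -1.0]
grip_width: 0.0853
```

Emit:
send_rows --increments '[[[0, 0, 0, 0, 0, 0], [0, 0, 0, 0, 0, 0], [0, 0, 0, 0, 0, 0], [0, 0, 0, 0, 0, 0], [0, 0, 0, 0, 0, 0], [0, 0, 0, 0, 0, 0]]]' --grip 1

```text
clock: 4.2
eef_pos: [0.4403, -0.3793, 0.0121]
tool_rot: [0.244, 0.97, 0.0, 0.001]
ft_force: [1.7, 2.5, 4.3]
grip_width: 0.0133
```

Emit:
send_rows --increments '[[[0, 0, 0, 0, 0, 0], [0, 0, -0.3, 0, 0, 0], [0, 0, -0.7, 0, 0, 0], [0, 0, -0.8, 0, 0, 0], [0, 0, -0.4, 0, 0, 0], [0, 0, 0, 0, 0, 0], [0, 0, 0, 0, 0, 0]]]'

```text
clock: 5.08
eef_pos: [0.4386, -0.379, 0.1198]
tool_rot: [0.244, 0.97, 0.001, -0.001]
ft_force: [-0.4, 0.1, -4.6]
grip_width: 0.0136
```

```bash
python3 - <<'E'
from pl import *
from workcell import *
from meas import *
o=get_obs(); print(o["clock"],o["eef_pos"],o["grip_width"],o["ft_force"])
for n in("top","side"):
    c=camera(n); np.savez(n+"2.npz",**c);p=proj(c,o["eef_pos"])[0].astype(int);x,y=p-40; x=max(x,0);y=max(y,0)
    cv2.imwrite(f"pics/{n}2.png",up(c["color"][:,:,::-1],x,y,x+80,y+80,6)); print(p)
E
```

```text
5.075 [ 0.43855975 -0.3789954   0.11983408] 0.013573274064508818 [-0.4148129   0.13772618 -4.64621114]
[433 211]
[298 121]
```

View pics/top2.png

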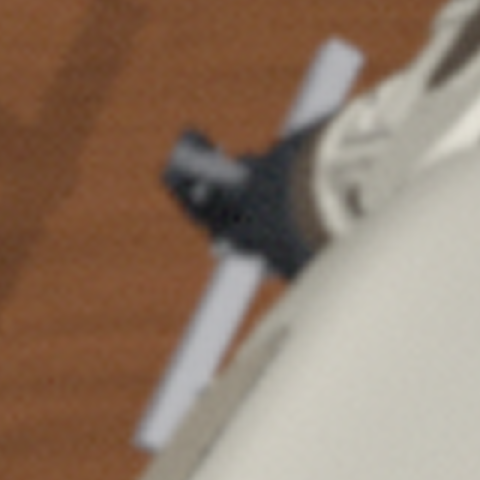

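View pics/side2.png

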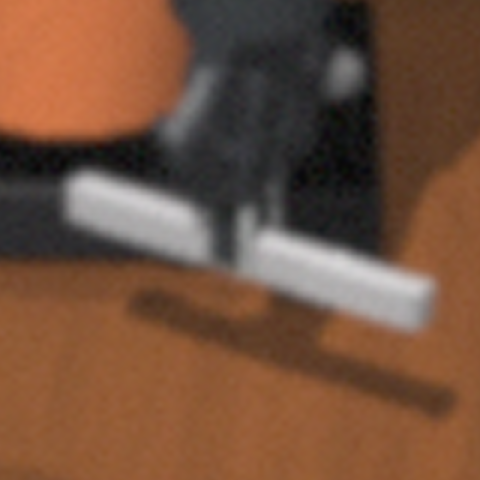

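```bash
python3 - <<'E'
from pl import *
rows([.4905,-.035,.12],down(-3.85),step=45)
E
```

```text
[[0.29,0.82,0,0,0,0.82],[0.41,0.77,0,0,0,0.82],[0.51,0.7,0,0,0,0.82],[0.61,0.62,0,0,0,0.82],[0.69,0.53,0,0,0,0.82],[0.76,0.43,0,-0.01,-0.01,0.82],[0.81,0.31,0,0,0,0.82],[0.84,0.2,0,-0.01,-0.01,0.82]]
```

Emit:
send_rows --increments '[[[0.29, 0.82, 0, 0, 0, 0.82], [0.41, 0.77, 0, 0, 0, 0.82], [0.51, 0.7, 0, 0, 0, 0.82], [0.61, 0.62, 0, 0, 0, 0.82], [0.69, 0.53, 0, 0, 0, 0.82], [0.76, 0.43, 0, 0, 0, 0.82], [0.81, 0.31, 0, 0, 0, 0.82], [0.84, 0.2, 0, 0, 0, 0.82]]]'

```text
clock: 6.18
eef_pos: [0.4909, -0.0346, 0.1202]
tool_rot: [0.732, 0.681, -0.001, -0.001]
ft_force: [0.3, 0.5, -5.0]
grip_width: 0.0135
```

Emit:
send_rows --increments '[[[0, 0, 0, 0, 0, 0], [0, 0, 0, 0, 0, 0]]]'

```text
clock: 6.42
eef_pos: [0.491, -0.036, 0.1205]
tool_rot: [0.73, 0.683, -0.001, -0.0]
ft_force: [-0.4, -0.3, -5.1]
grip_width: 0.0135
```

```bash
python3 - <<'E'
from pl import *
from workcell import *
from meas import *
o=get_obs(); print(o["clock"],o["eef_pos"],o["tool_rot"],o["ft_force"])
rows([.4905,-.035,.045],down(-3.85),step=40)
for n,b in(("top",(240,100,380,250)),("side",(150,120,310,270))):
    c=camera(n); np.savez(n+"3.npz",**c)
    cv2.imwrite(f"pics/{n}3.png",up(c["color"][:,:,::-1],*b,4))
E
```

```text
6.425 [ 0.49097935 -0.03601996  0.12048859] [ 7.30022487e-01  6.83422374e-01 -8.96483799e-04 -4.72719629e-04] [-0.42089398 -0.31790823 -5.06572798]
[[0.01,0,0.75,-0.01,0,0.0],[0.01,-0.01,0.76,0,0,0.01]]
```

View pics/top3.png

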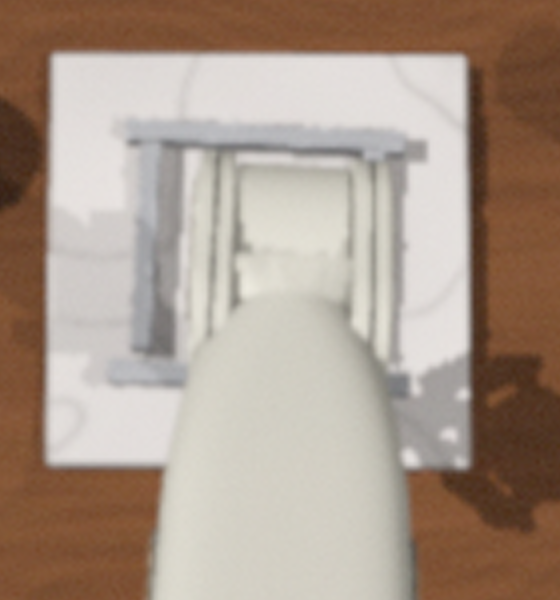

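View pics/side3.png

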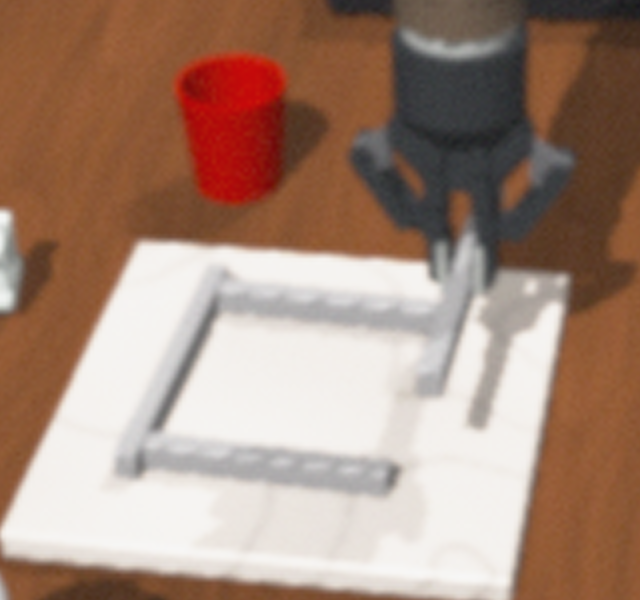

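```bash
python3 - <<'E'
from meas import *
t=dict(np.load("top3.npz"))
print(onplane(t,[[267.3,192.2],[341.9,196]],0.1285))
E
```

```text
[[ 0.49635017  0.06045116]
 [ 0.48238517 -0.13495153]]
```

Emit:
send_rows --increments '[[[0.01, 0, 0.75, 0, 0, 0], [0.01, -0.01, 0.75, 0, 0, 0], [0, 0, 0.1, 0, 0, 0], [0, 0, 0, 0, 0, 0]]]'

```text
clock: 7.02
eef_pos: [0.4915, -0.0357, 0.0417]
tool_rot: [0.731, 0.682, 0.0, 0.0]
ft_force: [-0.1, 0.6, -4.7]
grip_width: 0.0139
```

```bash
python3 - <<'E'
from workcell import *
from meas import *
o=get_obs(); print(o["clock"],o["eef_pos"],o["tool_rot"],o["ft_force"])
for n,b in(("top",(245,110,365,220)),("side",(180,160,300,260))):
    c=camera(n); np.savez(n+"4.npz",**c)
    cv2.imwrite(f"pics/{n}4.png",up(c["color"][:,:,::-1],*b,5))
E
```

```text
7.025 [ 0.49152212 -0.03567123  0.0417212 ] [7.30887319e-01 6.82498149e-01 4.97206165e-06 5.88170360e-05] [-0.08727728  0.63048015 -4.66535125]
```

View pics/top4.png

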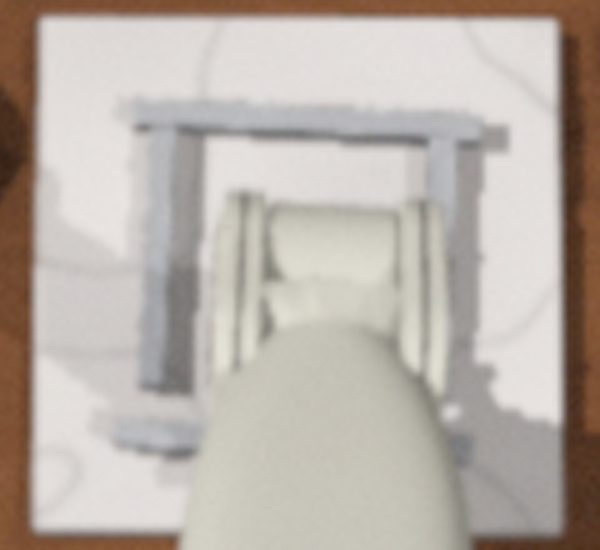

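View pics/side4.png

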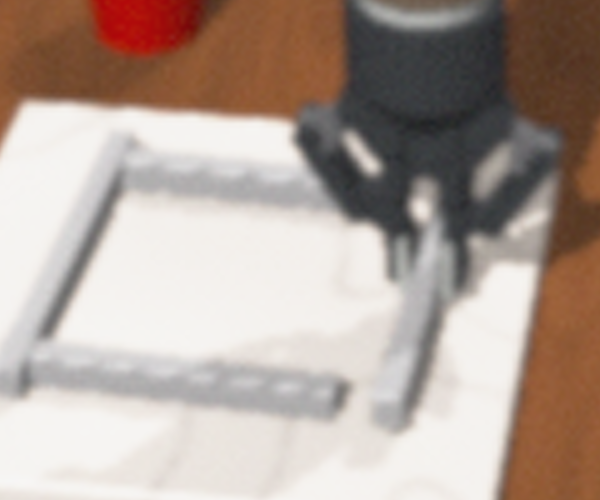

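```bash
python3 - <<'E'
from meas import *
t=dict(np.load("top4.npz"))
g=cv2.GaussianBlur(t["color"].astype(np.float32),(0,0),0.5)
# profile along columns at u ~ 275..279 (left bar end and loose bar)
pr=g[180:205,275:279].mean(1)
for v,p in zip(range(180,205),pr): print(v,p.round(0), (p[2]-p[0]).round(1), onplane(t,[[276.5,v]],0.04).round(4)[0], onplane(t,[[276.5,v]],0.0497).round(4)[0])
E
```

```text
180 [151. 151. 153.] 2.0 [0.5435 0.0372] [0.5418 0.0371]
181 [149. 148. 150.] 1.5 [0.5407 0.0373] [0.539  0.0371]
182 [147. 146. 148.] 1.5 [0.5378 0.0373] [0.5362 0.0372]
183 [145. 145. 147.] 2.1 [0.535  0.0374] [0.5334 0.0372]
184 [144. 144. 146.] 2.0 [0.5321 0.0374] [0.5305 0.0373]
185 [143. 143. 145.] 2.1 [0.5293 0.0375] [0.5277 0.0373]
186 [135. 134. 135.] 0.4 [0.5265 0.0375] [0.5249 0.0374]
187 [130. 127. 128.] -1.9 [0.5236 0.0376] [0.5221 0.0374]
188 [151. 147. 145.] -5.8 [0.5208 0.0376] [0.5193 0.0375]
189 [183. 178. 176.] -7.0 [0.518  0.0377] [0.5165 0.0375]
190 [200. 196. 192.] -7.5 [0.5151 0.0377] [0.5137 0.0376]
191 [204. 200. 196.] -7.8 [0.5123 0.0378] [0.5109 0.0376]
192 [202. 197. 194.] -7.1 [0.5095 0.0378] [0.508  0.0377]
193 [193. 189. 188.] -5.2 [0.5067 0.0379] [0.5052 0.0377]
194 [184. 182. 183.] -1.0 [0.5038 0.0379] [0.5024 0.0378]
195 [182. 182. 185.] 3.0 [0.501 0.038] [0.4996 0.0378]
196 [185. 186. 189.] 3.7 [0.4982 0.038 ] [0.4968 0.0379]
197 [188. 189. 192.] 3.3 [0.4954 0.0381] [0.494  0.0379]
198 [185. 185. 188.] 3.4 [0.4926 0.0382] [0.4912 0.038 ]
199 [167. 167. 169.] 2.0 [0.4897 0.0382] [0.4884 0.038 ]
200 [159. 156. 155.] -3.3 [0.4869 0.0383] [0.4856 0.0381]
201 [179. 175. 174.] -5.9 [0.4841 0.0383] [0.4828 0.0381]
202 [200. 195. 194.] -6.8 [0.4813 0.0384] [0.48   0.0382]
203 [209. 203. 201.] -7.4 [0.4785 0.0384] [0.4773 0.0382]
204 [210. 205. 203.] -7.3 [0.4757 0.0385] [0.4745 0.0383]
```

Emit:
send_rows --increments '[[[0, 0, 0.1, 0, 0, 0], [0, 0, 0.06, 0, 0, 0], [0, 0, 0, 0, 0, 0]]]'

```text
clock: 7.5
eef_pos: [0.491, -0.0349, 0.0332]
tool_rot: [0.73, 0.683, -0.0, -0.0]
ft_force: [-0.4, -0.2, -4.8]
grip_width: 0.0132
```

Emit:
send_rows --increments '[[[0, 0.12, 0, 0, 0, 0], [0, 0.12, 0, 0, 0, 0], [0, 0.1, 0, 0, 0, 0], [0, 0, 0, 0, 0, 0], [0, 0, 0, 0, 0, 0]]]'

```text
clock: 8.12
eef_pos: [0.5079, -0.036, 0.0332]
tool_rot: [0.73, 0.683, -0.0, -0.0]
ft_force: [0.7, 0.3, -3.6]
grip_width: 0.0137
```

```bash
python3 - <<'E'
from workcell import *
from meas import *
o=get_obs(); print(o["clock"],o["eef_pos"],o["ft_force"])
for n,b in(("top",(245,110,365,220)),("side",(180,160,300,260))):
    c=camera(n); np.savez(n+"5.npz",**c)
    cv2.imwrite(f"pics/{n}5.png",up(c["color"][:,:,::-1],*b,5))
t=dict(np.load("top5.npz"))
g=cv2.GaussianBlur(t["color"].astype(np.float32),(0,0),0.5)
pr=g[182:200,275:279].mean(1)
for v,p in zip(range(182,200),pr): print(v,p.round(0), onplane(t,[[276.5,v]],0.04).round(4)[0])
E
```

```text
8.125 [ 0.50791137 -0.03604455  0.03315475] [ 0.73242341  0.26742313 -3.59717101]
182 [148. 147. 149.] [0.5378 0.0373]
183 [146. 145. 148.] [0.535  0.0374]
184 [146. 145. 147.] [0.5321 0.0374]
185 [143. 143. 144.] [0.5293 0.0375]
186 [135. 134. 136.] [0.5265 0.0375]
187 [130. 128. 130.] [0.5236 0.0376]
188 [145. 144. 147.] [0.5208 0.0376]
189 [166. 165. 168.] [0.518  0.0377]
190 [179. 180. 183.] [0.5151 0.0377]
191 [185. 186. 189.] [0.5123 0.0378]
192 [182. 183. 185.] [0.5095 0.0378]
193 [167. 167. 169.] [0.5067 0.0379]
194 [164. 162. 162.] [0.5038 0.0379]
195 [194. 190. 189.] [0.501 0.038]
196 [218. 213. 211.] [0.4982 0.038 ]
197 [225. 220. 217.] [0.4954 0.0381]
198 [224. 220. 217.] [0.4926 0.0382]
199 [223. 219. 216.] [0.4897 0.0382]
```

View pics/side5.png

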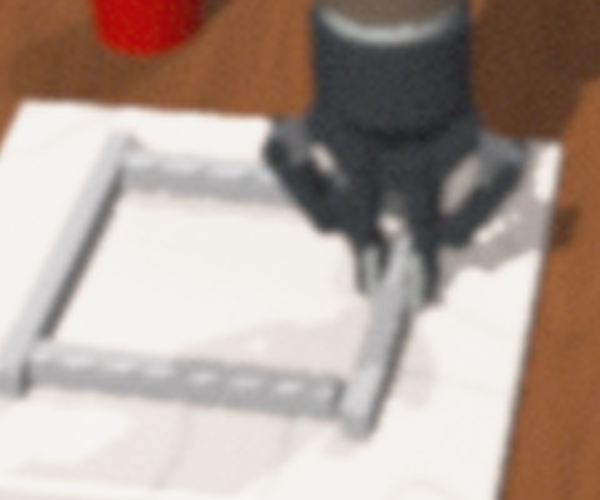

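View pics/top5.png

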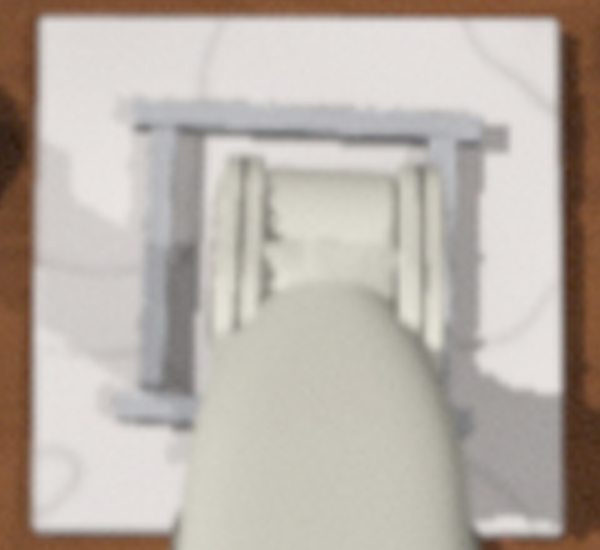

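Emit:
send_rows --increments '[[[0, 0.04, 0.01, 0, 0, 0], [0, 0.03, 0, 0, 0, 0], [0, 0, 0, 0, 0, 0], [0, 0, 0, 0, 0, 0]]]'

```text
clock: 8.72
eef_pos: [0.5117, -0.0363, 0.0328]
tool_rot: [0.73, 0.683, -0.0, -0.0]
ft_force: [-1.2, -0.1, -4.6]
grip_width: 0.0134
```

Emit:
send_rows --increments '[[[0, 0.01, 0, 0, 0, 0], [0, 0, 0, 0, 0, 0]]]'

```text
clock: 8.98
eef_pos: [0.5122, -0.0363, 0.0328]
tool_rot: [0.73, 0.683, -0.0, 0.0]
ft_force: [1.0, 0.6, -4.6]
grip_width: 0.0133
```

```bash
cat > look.py <<'E'
import sys
from workcell import *
from meas import *
i=sys.argv[1]
o=get_obs(); print(o["clock"],o["eef_pos"],o["ft_force"],o["ft_torque"])
for n,b in(("top",(245,110,365,220)),("side",(180,160,300,260))):
    c=camera(n); np.savez(n+i+".npz",**c)
    cv2.imwrite(f"pics/{n}{i}.png",up(c["color"][:,:,::-1],*b,5))
t=dict(np.load(f"top{i}.npz"))
g=cv2.GaussianBlur(t["color"].astype(np.float32),(0,0),0.5)
for u in(275,):
  pr=g[184:198,u:u+4].mean(1)
  print([int(p.mean()) for p in pr])
E
python3 look.py 6
```

```text
8.975 [ 0.51220176 -0.03634641  0.03279524] [ 0.98440963  0.61627838 -4.63173538] [ 0.01029518 -0.0427576   0.03335591]
[146, 146, 148, 165, 180, 186, 189, 185, 168, 165, 195, 216, 220, 219]
```

View pics/side6.png

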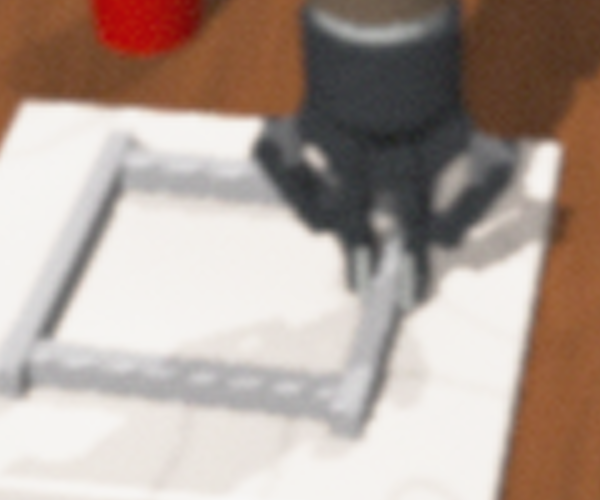

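Emit:
send_rows --increments '[[[0, 0.01, 0, 0, 0, 0], [0, 0, 0, 0, 0, 0]]]'

```text
clock: 9.32
eef_pos: [0.5124, -0.0363, 0.0327]
tool_rot: [0.73, 0.683, -0.0, -0.0]
ft_force: [-0.9, -0.9, -4.1]
grip_width: 0.0138
```

Emit:
send_rows --increments '[[[0, 0, 0, 0, 0, 0]]]'

```text
clock: 9.45
eef_pos: [0.5124, -0.0364, 0.0327]
tool_rot: [0.73, 0.683, -0.0, -0.0]
ft_force: [-1.4, -0.3, -4.9]
grip_width: 0.0133
```

Emit:
send_rows --increments '[[[0, 0.01, 0, 0, 0, 0], [0, 0, 0, 0, 0, 0]]]'

```text
clock: 9.7
eef_pos: [0.5125, -0.0363, 0.0326]
tool_rot: [0.73, 0.683, -0.0, -0.001]
ft_force: [-2.7, 0.1, -2.8]
grip_width: 0.0132
```

Emit:
send_rows --increments '[[[0, 0, 0, 0, 0, 0]]]'

```text
clock: 9.82
eef_pos: [0.5125, -0.0363, 0.0326]
tool_rot: [0.73, 0.683, -0.0, -0.0]
ft_force: [-4.3, -0.2, -2.5]
grip_width: 0.0133
```

```bash
python3 look.py 7
```

```text
9.825 [ 0.51247848 -0.03632913  0.03263848] [-4.33484976 -0.21988787 -2.53105736] [0.05971045 0.67519051 0.07719504]
[146, 145, 147, 163, 179, 187, 190, 186, 170, 166, 196, 216, 220, 219]
```

View pics/top7.png

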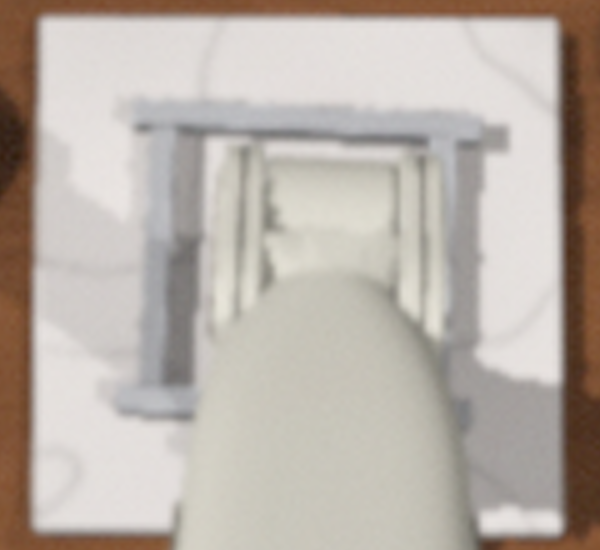

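Emit:
send_rows --increments '[[[0, 0, 0.01, 0, 0, 0], [0, 0, 0.01, 0, 0, 0], [0, 0, 0, 0, 0, 0]]]'

```text
clock: 10.3
eef_pos: [0.5125, -0.0363, 0.0321]
tool_rot: [0.73, 0.683, -0.0, -0.0]
ft_force: [-5.7, 0.6, 2.2]
grip_width: 0.0134
```

Emit:
send_rows --increments '[[[0, -0.008, 0, 0, 0, 0], [0, 0, 0, 0, 0, 0]]]'

```text
clock: 10.55
eef_pos: [0.5125, -0.0363, 0.0321]
tool_rot: [0.73, 0.683, -0.0, -0.0]
ft_force: [-6.1, 0.9, 0.3]
grip_width: 0.0135
```

Emit:
send_rows --increments '[[[0, 0, 0, 0, 0, 0], [0, 0, 0, 0, 0, 0], [0, 0, 0, 0, 0, 0]]]' --grip 0.5

```text
clock: 10.92
eef_pos: [0.5142, -0.0365, 0.0325]
tool_rot: [0.731, 0.683, 0.001, 0.001]
ft_force: [0.7, -0.3, -0.1]
grip_width: 0.0422
```

Emit:
send_rows --increments '[[[0, 0, -0.2, 0, 0, 0], [0, 0, -0.6, 0, 0, 0], [0, 0, -0.8, 0, 0, 0], [0, 0, -0.8, 0, 0, 0], [0, 0, -0.6, 0, 0, 0]]]'

```text
clock: 11.55
eef_pos: [0.5136, -0.0364, 0.1847]
tool_rot: [0.73, 0.683, 0.001, 0.001]
ft_force: [0.4, -0.6, 0.0]
grip_width: 0.0424
```

```bash
python3 - <<'E'
from pl import *
o=get_obs(); print(o["eef_pos"],o["joint_pos"])
rows([.458,.357,.18],down(5.4),step=48)
E
```

```text
[ 0.51358614 -0.0364252   0.18466415] [-7.08025192e-02  2.97440904e-01 -6.35997456e-02  1.20645522e+00
 -3.80380736e-06  1.56725269e+00]
[[0.86,-0.18,0.01,0,0,-0.1],[0.87,-0.17,0.01,0,0,-0.1],[0.87,-0.15,0.01,0,0,-0.1],[0.87,-0.14,0.01,0,0,-0.1],[0.88,-0.12,0.01,0,0,-0.11],[0.88,-0.1,0.01,0,0,-0.1],[0.88,-0.09,0.01,0.01,0,-0.11],[0.88,-0.07,0.01,0,0,-0.1]]
[[0.87,-0.06,0.01,0.01,0,-0.11]]
```

Emit:
send_rows --increments '[[[0.86, -0.18, 0, 0, 0, -0.1], [0.87, -0.17, 0, 0, 0, -0.1], [0.87, -0.15, 0, 0, 0, -0.1], [0.87, -0.14, 0, 0, 0, -0.1], [0.88, -0.12, 0, 0, 0, -0.11], [0.88, -0.1, 0, 0, 0, -0.1], [0.88, -0.09, 0, 0, 0, -0.11], [0.88, -0.07, 0, 0, 0, -0.1]]]' --grip 0.3

```text
clock: 12.55
eef_pos: [0.4635, 0.3153, 0.1828]
tool_rot: [0.68, 0.734, 0.001, 0.0]
ft_force: [0.3, -0.2, -0.0]
grip_width: 0.06
```

Emit:
send_rows --increments '[[[0.87, -0.06, 0, 0, 0, -0.11], [0, 0, 0, 0, 0, 0], [0, 0, 0, 0, 0, 0]]]'

```text
clock: 12.92
eef_pos: [0.4572, 0.3566, 0.1821]
tool_rot: [0.673, 0.74, -0.0, 0.0]
ft_force: [0.1, -0.2, -0.8]
grip_width: 0.0596
```

```bash
python3 look.py 8; python3 - <<'E'
from pl import *
from workcell import *
import cv2
o=get_obs(); print(o["eef_pos"],o["grip_width"])
t=np.load("top8.npz");s=np.load("side8.npz")
cv2.imwrite("pics/t8full.png",t["color"][:,:,::-1])
cv2.imwrite("pics/s8full.png",s["color"][:,:,::-1])
rows([.458,.357,.095],down(5.4),step=40)
E
```

```text
12.925 [0.45718363 0.35656953 0.18208453] [ 0.13296714 -0.24718618 -0.80659163] [-0.01520807 -0.02284327  0.02796905]
[157, 154, 152, 163, 174, 178, 179, 174, 158, 155, 184, 204, 210, 211]
[0.45750484 0.35578012 0.18211109] 0.060008588182806764
[[0.01,0,0.58,0,0,-0.0],[0.01,0.01,0.58,0,0,-0.0],[0,0,0.58,0,0,-0.0]]
```

View pics/top8.png

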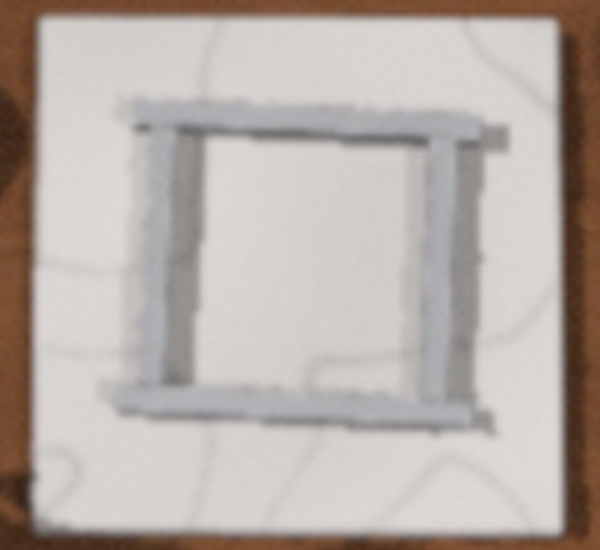

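View pics/side8.png

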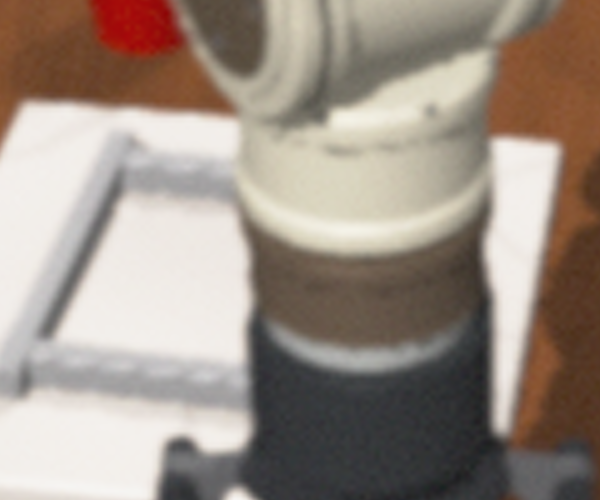

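View pics/s8full.png

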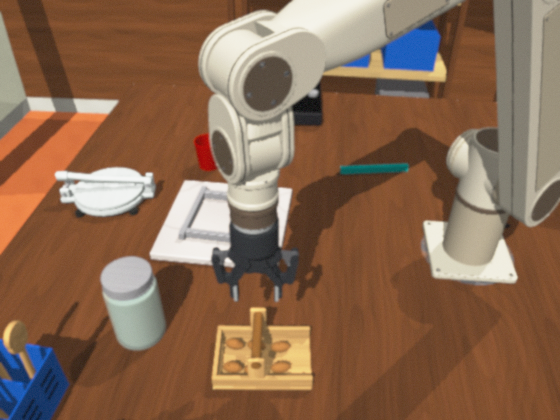

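```bash
python3 - <<'E'
from meas import *
t=dict(np.load("top8.npz"))
g=cv2.GaussianBlur(t["color"].astype(np.float32),(0,0),0.5)
for u in (275,331):
    print(u,[int(p) for p in g[176:200,u:u+4].mean((1,2))])
P=frame(t); x,y=P.T
print("ext",x.min(),x.max(),y.min(),y.max())
fr=[]
for a in range(-95,30,5):
    q=x[(y>a)&(y<a+5)]
    lo=q[q<560]; hi=q[q>620]; fr.append((a+2.5,lo.min(),lo.max(),hi.min(),hi.max()))
fr=np.array(fr)
for i in range(1,5): 
    f=np.polyfit(fr[:,0],fr[:,i],1); print(i,np.degrees(np.arctan(f[0])),np.polyval(f,-36.8), np.polyval(f,42),np.polyval(f,-116))
E
```

```text
275 [168, 168, 166, 165, 164, 162, 160, 159, 157, 154, 152, 163, 174, 178, 179, 174, 158, 155, 184, 204, 210, 211, 210, 210]
331 [172, 171, 170, 169, 169, 168, 168, 167, 167, 168, 167, 167, 165, 162, 164, 171, 175, 172, 157, 147, 169, 197, 210, 212]
ext 496.55961364759776 689.8522790380765 -149.4653423263473 62.754209470150535
1 3.9957901888575678 502.4204888003888 507.9249034653736 496.8881329442112
2 4.386066963690413 519.810268334192 525.8543224156948 513.7355337751179
3 -1.8813932740440744 664.301264452988 661.7128173029987 666.9028509286118
4 3.79981507792878 684.4714435788993 689.7050783551782 679.2112421286291
```

Emit:
send_rows --increments '[[[0.01, 0, 0.6, 0, 0, 0], [0.01, 0.01, 0.6, 0, 0, 0], [0, 0, 0.6, 0, 0, 0], [0, 0, 0.48, 0, 0, 0], [0, 0, 0, 0, 0, 0]]]'

```text
clock: 13.65
eef_pos: [0.4567, 0.3555, 0.0661]
tool_rot: [0.673, 0.739, -0.002, -0.0]
ft_force: [-0.4, -0.4, -0.1]
grip_width: 0.06
```

```bash
python3 - <<'E'
from workcell import *
from meas import *
o=get_obs(); print(o["clock"],o["eef_pos"],o["ft_force"])
for n,b in(("top",(110,160,220,270)),("side",(190,220,340,400))):
    c=camera(n); np.savez(n+"9.npz",**c)
    cv2.imwrite(f"pics/{n}9.png",up(c["color"][:,:,::-1],*b,4))
E
```

```text
13.65 [0.45666337 0.35551983 0.06605903] [-0.4486711  -0.36354545 -0.12198807]
```

View pics/side9.png

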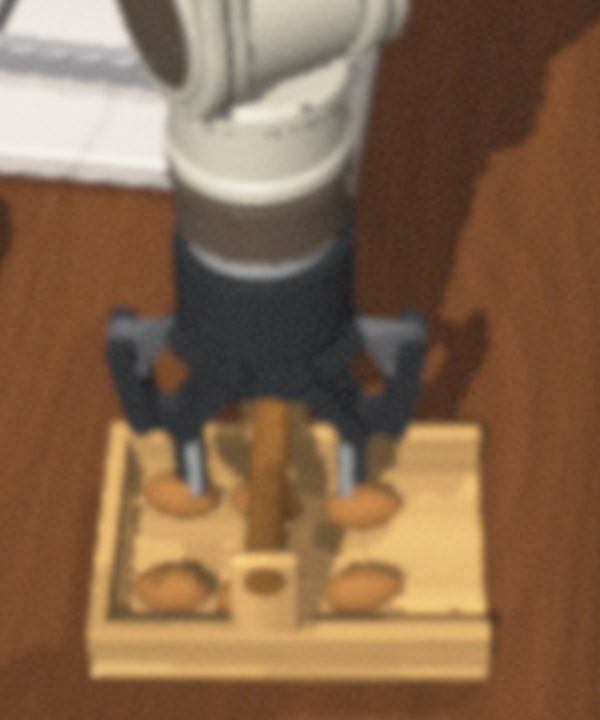

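View pics/top9.png

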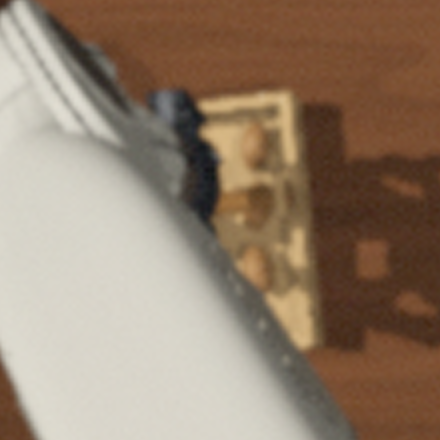

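Emit:
send_rows --increments '[[[0, 0, 0, 0, 0, 0], [0, 0, 0, 0, 0, 0], [0, 0, 0, 0, 0, 0], [0, 0, 0, 0, 0, 0], [0, 0, 0, 0, 0, 0], [0, 0, 0, 0, 0, 0]]]' --grip 1

```text
clock: 14.5
eef_pos: [0.4584, 0.3583, 0.0691]
tool_rot: [0.673, 0.74, 0.001, 0.0]
ft_force: [-1.3, -0.5, 5.7]
grip_width: 0.0163
```

Emit:
send_rows --increments '[[[0, 0, -0.2, 0, 0, 0], [0, 0, -0.4, 0, 0, 0], [0, 0, -0.5, 0, 0, 0], [0, 0, -0.6, 0, 0, 0], [0, 0, -0.6, 0, 0, 0], [0, 0, -0.4, 0, 0, 0], [0, 0, -0.2, 0, 0, 0], [0, 0, 0, 0, 0, 0]]]'

```text
clock: 15.5
eef_pos: [0.4577, 0.358, 0.213]
tool_rot: [0.673, 0.74, 0.0, -0.0]
ft_force: [0.5, 0.5, -3.3]
grip_width: 0.0161
```

```bash
python3 - <<'E'
from workcell import *
from meas import *
from pl import *
o=get_obs(); print(o["clock"],o["eef_pos"],R.from_quat(o["tool_rot"]).as_matrix().round(3).tolist(),o["ft_force"],o["ft_torque"])
for n,b in(("side",(170,180,340,360)),):
    c=camera(n); np.savez(n+"10.npz",**c)
    cv2.imwrite(f"pics/{n}10.png",up(c["color"][:,:,::-1],*b,4))
E
```

```text
15.5 [0.45770304 0.35798293 0.21297901] [[-0.095, 0.995, 0.0], [0.995, 0.095, 0.0], [0.0, 0.0, -1.0]] [ 0.47303637  0.48405876 -3.31199554] [-0.06864102  0.03287253 -0.0280495 ]
```

View pics/side10.png

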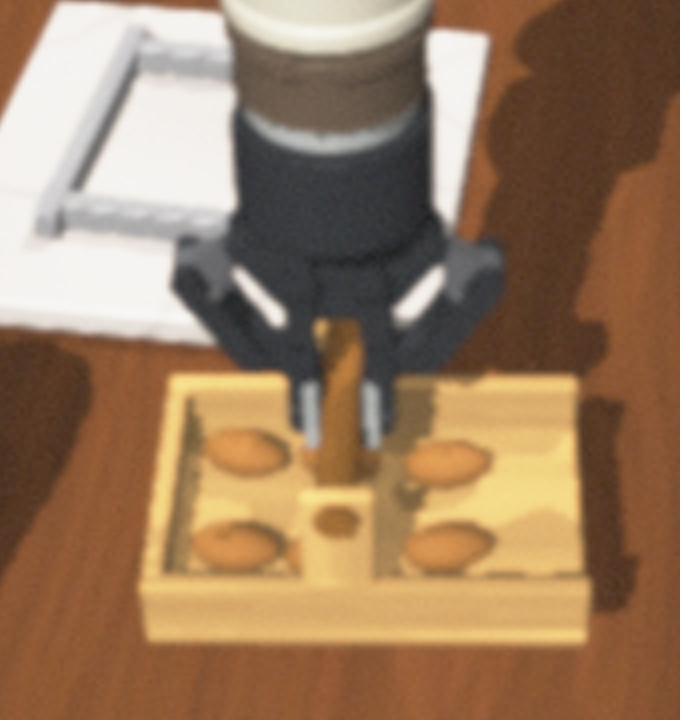

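```bash
python3 - <<'E'
from pl import *
o=get_obs()
rows([.46,.02,.22],down(-3.85),step=35)
p=dict(eef_pos=[.46,.02,.22],tool_rot=down(-3.85).as_quat())
c=np.array([np.cos(np.radians(-3.85)),np.sin(np.radians(-3.85)),0])
mid=np.array([.520,-.0365,0.])  # inner face of loose bar, middle
print("W2")
lip=mid+c*.112+[0,0,.09]
T=lip+c*.0704+[0,0,.099]; rot=down(-3.85)*R.from_rotvec([-np.radians(20),0,0]); print(T)
rows(T,rot,step=25,o=p)
E
```

```text
[[-0.67,-0.06,-0.02,0,0,0.09],[-0.67,-0.05,-0.01,0,0,0.09],[-0.68,-0.04,-0.02,0,0,0.09],[-0.67,-0.03,-0.01,0,0,0.09],[-0.68,-0.02,-0.02,0,0,0.09],[-0.68,0,-0.01,0,0,0.1],[-0.67,0.01,-0.02,0,0,0.09],[-0.68,0.02,-0.01,0,0,0.1]]
[[-0.67,0.03,-0.02,0,0,0.09],[-0.68,0.04,-0.01,-0.01,0,0.1]]
W2
[ 0.70198837 -0.04874718  0.189     ]
[[-0.1,0.45,0.06,-0.18,0,-0.0],[-0.09,0.45,0.07,-0.18,0,-0.0],[-0.1,0.44,0.08,-0.18,0,0.0],[-0.09,0.44,0.1,-0.18,0,0.0],[-0.1,0.44,0.11,-0.18,0,0.0],[-0.09,0.43,0.13,-0.18,0,0.0],[-0.1,0.43,0.14,-0.18,0,0.0],[-0.09,0.42,0.15,-0.19,0,0.0]]
[[-0.1,0.42,0.17,-0.18,0,0.0],[-0.09,0.41,0.18,-0.19,0,0.0],[-0.1,0.41,0.19,-0.18,0,0.0]]
```

Emit:
send_rows --increments '[[[-0.3, -0.03, -0.02, 0, 0, 0.09], [-0.6, -0.05, -0.01, 0, 0, 0.09], [-0.68, -0.04, -0.02, 0, 0, 0.09], [-0.67, -0.03, -0.01, 0, 0, 0.09], [-0.68, -0.02, -0.02, 0, 0, 0.09], [-0.68, 0, -0.01, 0, 0, 0.1], [-0.67, 0.01, -0.02, 0, 0, 0.09], [-0.68, 0.02, -0.01, 0, 0, 0.1]]]'

```text
clock: 16.55
eef_pos: [0.4583, 0.1075, 0.2181]
tool_rot: [0.72, 0.694, -0.001, -0.0]
ft_force: [0.6, -0.2, -2.5]
grip_width: 0.0162
```

Emit:
send_rows --increments '[[[-0.67, 0.03, -0.02, 0, 0, 0.09], [-0.6, 0.04, -0.01, 0, 0, 0.1], [-0.4, 0, 0, 0, 0, 0], [-0.15, 0, 0, 0, 0, 0], [0, 0, 0, 0, 0, 0]]]'

```text
clock: 17.18
eef_pos: [0.4578, 0.0182, 0.2199]
tool_rot: [0.731, 0.682, -0.0, -0.0]
ft_force: [-0.0, -0.1, -2.7]
grip_width: 0.0161
```

```bash
cat > pour.py <<'E'
from pl import *
c=np.array([np.cos(np.radians(-3.85)),np.sin(np.radians(-3.85)),0])
mid=np.array([.520,-.0365,0.])
def tcp(d,z,th):
    a=np.radians(th); lip=mid+c*d+[0,0,z]
    return lip+c*(.1*np.cos(a)-.069*np.sin(a))+[0,0,.1*np.sin(a)+.069*np.cos(a)], down(-3.85)*R.from_rotvec([-a,0,0])
E
python3 - <<'E'
from pour import *
o=get_obs();print(o["eef_pos"])
rows(*tcp(.112,.09,20),step=25)
E
```

```text
[0.45779055 0.01815414 0.2199305 ]
[[-0.09,0.45,0.06,-0.18,0,-0.0],[-0.09,0.45,0.07,-0.18,0,-0.0],[-0.09,0.45,0.08,-0.18,0,-0.0],[-0.09,0.44,0.1,-0.18,0,-0.0],[-0.09,0.44,0.11,-0.18,0,-0.0],[-0.09,0.44,0.13,-0.18,0,-0.0],[-0.09,0.43,0.14,-0.19,0,-0.0],[-0.09,0.43,0.15,-0.18,0,-0.0]]
[[-0.09,0.42,0.17,-0.19,0,-0.0],[-0.1,0.42,0.18,-0.18,0,-0.0],[-0.09,0.41,0.19,-0.19,0,-0.01]]
```

Emit:
send_rows --increments '[[[-0.09, 0.45, 0.06, -0.18, 0, 0], [-0.09, 0.45, 0.07, -0.18, 0, 0], [-0.09, 0.45, 0.08, -0.18, 0, 0], [-0.09, 0.44, 0.1, -0.18, 0, 0], [-0.09, 0.44, 0.11, -0.18, 0, 0], [-0.09, 0.44, 0.13, -0.18, 0, 0], [-0.09, 0.43, 0.14, -0.19, 0, 0], [-0.09, 0.43, 0.15, -0.18, 0, 0]]]'

```text
clock: 18.18
eef_pos: [0.6373, -0.0299, 0.1975]
tool_rot: [0.725, 0.677, 0.087, 0.093]
ft_force: [0.2, 0.0, -3.1]
grip_width: 0.016
```

Emit:
send_rows --increments '[[[-0.09, 0.42, 0.17, -0.19, 0, 0], [-0.1, 0.42, 0.18, -0.18, 0, 0], [-0.09, 0.41, 0.19, -0.19, 0, 0], [0, 0, 0, 0, 0, 0], [0, 0, 0, 0, 0, 0]]]'

```text
clock: 18.8
eef_pos: [0.7021, -0.048, 0.1891]
tool_rot: [0.719, 0.673, 0.119, 0.127]
ft_force: [0.2, 1.0, -2.2]
grip_width: 0.0161
```

```bash
python3 - <<'E'
from workcell import *
from meas import *
from pour import *
o=get_obs(); print(o["clock"],o["eef_pos"],tcp(.112,.09,20)[0],o["joint_pos"].round(2),o["ft_force"])
for n,b in(("side",(130,90,320,270)),("top",(240,90,380,230))):
    c=camera(n); np.savez(n+"11.npz",**c)
    cv2.imwrite(f"pics/{n}11.png",up(c["color"][:,:,::-1],*b,4))
rows(*tcp(.112,.053,24),step=12,o=o)
E
```

```text
18.8 [ 0.70207288 -0.04799873  0.18907773] [ 0.70195831 -0.04874516  0.18904081] [-0.07  0.41  0.05  0.86  0.    1.57] [ 0.19175965  1.03573606 -2.1652519 ]
[[-0.01,-0.12,0.19,-0.13,0,-0.0],[0,-0.12,0.18,-0.13,0,-0.0],[-0.01,-0.13,0.18,-0.14,0,-0.0]]
```

View pics/side11.png

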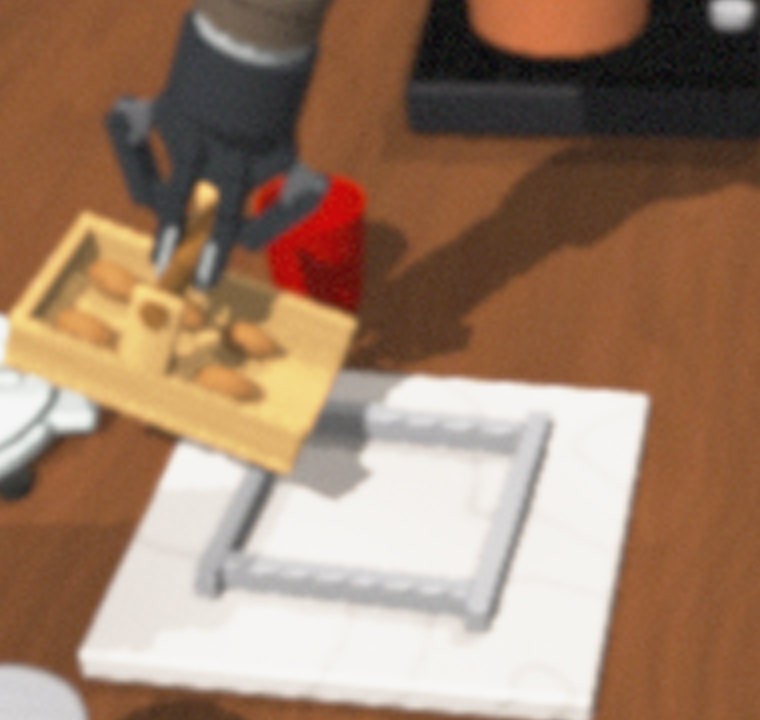

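View pics/top11.png

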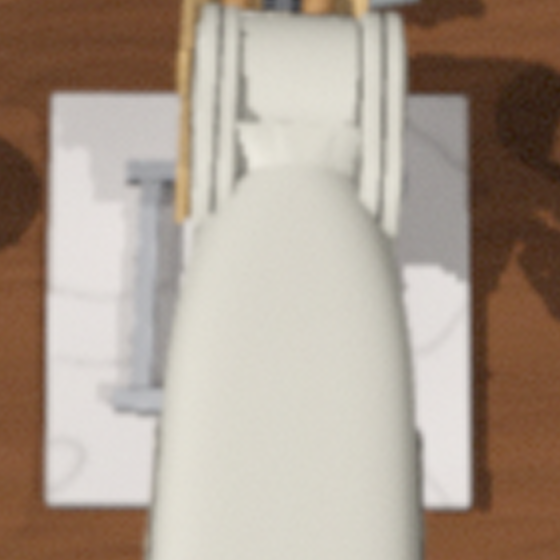

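```bash
python3 - <<'E'
from meas import *
t=dict(np.load("top0.npz")); C=cloud(t)
m=(C[...,2]>0.03)&(C[...,0]>0.72)&(abs(C[...,1]+.04)<.12)
print(np.nanmin(C[m][:,0]),np.nanmax(C[m][:,2]))
for a in np.arange(.74,.95,.02):
    k=m&(C[...,0]>=a)&(C[...,0]<a+.02); print(round(a,2),k.sum(),np.nanmax(C[k][:,2]) if k.any() else 0)
E
```

```text
0.805810728219797 0.09421522147838535
0.74 0 0
0.76 0 0
0.78 0 0
0.8 80 0.06475144645140096
0.82 107 0.06867961819670909
0.84 223 0.07055712949536996
0.86 250 0.0721724944190032
0.88 288 0.07503296635542389
0.9 283 0.07462894107290219
0.92 283 0.0801901915044465
0.94 275 0.07755677887023915
```

Clear of the back gear. I'll lower the tote, then tilt it in stages.

Emit:
send_rows --increments '[[[-0.01, -0.12, 0.19, -0.13, 0, 0], [0, -0.12, 0.18, -0.13, 0, 0], [-0.01, -0.13, 0.18, -0.14, 0, 0], [0, 0, 0, 0, 0, 0]]]'

```text
clock: 19.4
eef_pos: [0.6933, -0.0482, 0.1559]
tool_rot: [0.715, 0.668, 0.141, 0.151]
ft_force: [0.1, -0.3, -3.9]
grip_width: 0.016
```

```bash
python3 - <<'E'
from pour import *
o=get_obs(); print(o["eef_pos"],tcp(.112,.053,24)[0],o["ft_force"])
rows(*tcp(.112,.053,38),astep=2)
E
```

```text
[ 0.69330519 -0.04818964  0.15588162] [ 0.69489413 -0.04826976  0.1567083 ] [ 0.05632306 -0.29946956 -3.91748566]
[[0,-0.04,-0.06,-0.18,0,0.0],[0,-0.04,-0.06,-0.18,0,0.0],[0,-0.04,-0.06,-0.18,0,0.0],[0,-0.04,-0.06,-0.17,0,0.0],[0,-0.04,-0.06,-0.18,0,0.0],[0,-0.04,-0.06,-0.17,0,0.0],[0,-0.04,-0.06,-0.18,0,0.0],[0,-0.03,-0.06,-0.17,0,0.0]]
```

Emit:
send_rows --increments '[[[0, -0.04, -0.06, -0.18, 0, 0], [0, -0.04, -0.06, -0.18, 0, 0], [0, -0.04, -0.06, -0.18, 0, 0], [0, -0.04, -0.06, -0.17, 0, 0], [0, -0.04, -0.06, -0.18, 0, 0], [0, -0.04, -0.06, -0.17, 0, 0], [0, -0.04, -0.06, -0.18, 0, 0], [0, 0, 0, 0, 0, 0]]]'

```text
clock: 20.4
eef_pos: [0.6726, -0.0468, 0.1693]
tool_rot: [0.694, 0.649, 0.214, 0.229]
ft_force: [-0.0, -0.2, -2.3]
grip_width: 0.0161
```

```bash
cat > look2.py <<'E'
import sys
from workcell import *
from meas import *
from pour import *
i=sys.argv[1]
o=get_obs(); print(o["clock"],o["eef_pos"],o["ft_force"],o["joint_pos"].round(2))
c=camera("side"); np.savez("side"+i+".npz",**c)
cv2.imwrite(f"pics/side{i}.png",up(c["color"][:,:,::-1],140,100,310,260,4))
rows(*tcp(.112,.053,float(sys.argv[2])),astep=float(sys.argv[3]),o=o)
E
python3 look2.py 12 50 2
```

```text
20.4 [ 0.67255424 -0.04684255  0.169265  ] [-0.02173785 -0.22051368 -2.34537114] [-0.07  0.25 -0.4   0.28  0.    1.57]
[[0,-0.06,-0.06,-0.19,0,0.0],[0,-0.06,-0.06,-0.19,0,0.0],[0,-0.06,-0.07,-0.19,0,0.0],[0,-0.05,-0.07,-0.2,0,0.0],[0,-0.05,-0.07,-0.19,0,0.0],[0,-0.05,-0.07,-0.2,0,0.0],[0,-0.04,-0.06,-0.19,0,0.0]]
```

View pics/side12.png

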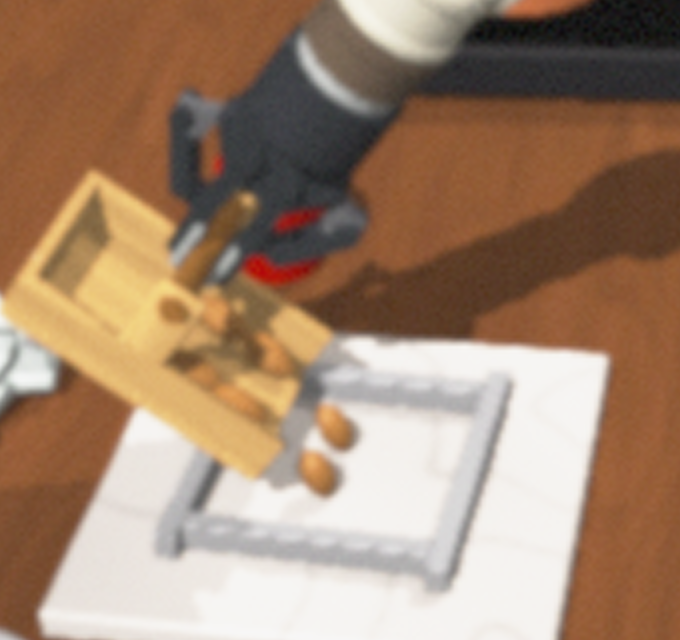

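Emit:
send_rows --increments '[[[0, 0, 0, 0, 0, 0], [0, 0, 0, 0, 0, 0], [0, 0, 0, 0, 0, 0], [0, 0, 0, 0, 0, 0]]]'

```text
clock: 20.95
eef_pos: [0.6729, -0.047, 0.1686]
tool_rot: [0.694, 0.649, 0.214, 0.229]
ft_force: [0.6, -0.3, -2.0]
grip_width: 0.016
```

```bash
python3 look2.py 13 52 2
```

```text
20.95 [ 0.67294047 -0.04699964  0.16858834] [ 0.61546151 -0.29932041 -2.03838664] [-0.07  0.25 -0.4   0.28  0.    1.57]
[[0,-0.06,-0.06,-0.19,0,-0.0],[0,-0.06,-0.06,-0.19,0,-0.0],[0,-0.06,-0.07,-0.2,0,-0.0],[0,-0.05,-0.07,-0.19,0,-0.0],[0,-0.05,-0.07,-0.2,0,-0.0],[0,-0.05,-0.07,-0.19,0,-0.0],[0,-0.04,-0.07,-0.2,0,-0.0],[0,-0.05,-0.08,-0.19,0,-0.0]]
```

View pics/side13.png

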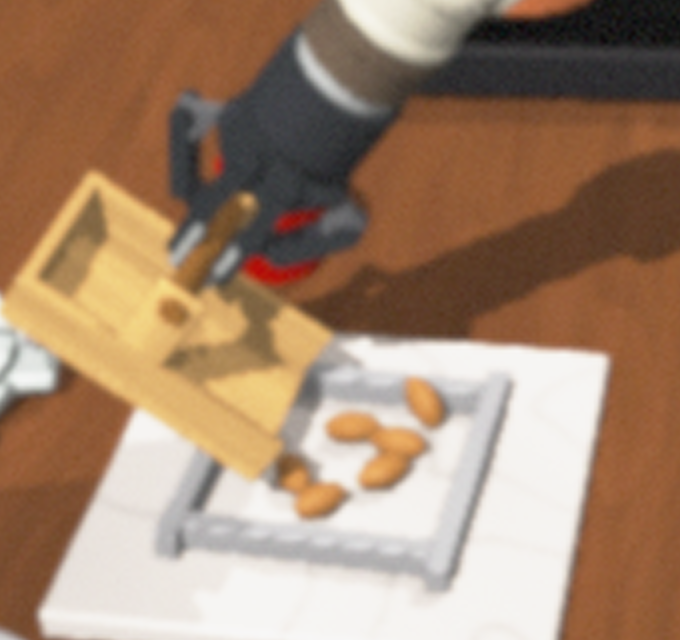

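```bash
python3 - <<'E'
from pour import *
o=get_obs(); q=R.from_quat(o["tool_rot"]); p1=o["eef_pos"]+[0,0,.09]
rows(p1,q,step=20)
print()
a=rows([.46,.0,.235],down(-3.85),step=40,o=dict(eef_pos=p1,tool_rot=q.as_quat()))
print()
rows([.458,.358,.2],down(5.4),step=42,o=dict(eef_pos=[.46,0,.235],tool_rot=down(-3.85).as_quat()))
E
```

```text
[[0,0.21,-0.29,0,0,0.0],[0,0.22,-0.29,0,0,0.0],[0,0.21,-0.29,0,0,0.0],[0,0.22,-0.29,0,0,0.0],[0,0.21,-0.29,0,0,0.0]]

[[0.11,-0.62,-0.36,0.61,0,-0.0],[0.11,-0.66,-0.3,0.61,0,-0.0],[0.11,-0.69,-0.22,0.61,0,-0.0],[0.11,-0.71,-0.15,0.61,0,-0.0],[0.11,-0.72,-0.07,0.6,0,-0.0],[0.1,-0.72,0,0.61,0,-0.0]]

[[0.79,-0.06,0.08,0,0,-0.1],[0.79,-0.04,0.08,0,0,-0.1],[0.8,-0.03,0.08,0,0,-0.1],[0.8,-0.02,0.08,0,0,-0.1],[0.8,0,0.08,0,0,-0.1],[0.79,0.01,0.07,0,0,-0.11],[0.79,0.03,0.08,0,0,-0.1],[0.8,0.04,0.07,0,0,-0.11]]
[[0.79,0.05,0.08,0,0,-0.1]]
```

Emit:
send_rows --increments '[[[0, 0.1, -0.14, 0, 0, 0], [0, 0.21, -0.29, 0, 0, 0], [0, 0.22, -0.29, 0, 0, 0], [0, 0.21, -0.29, 0, 0, 0], [0, 0.22, -0.29, 0, 0, 0], [0, 0.11, -0.15, 0, 0, 0]]]'

```text
clock: 21.75
eef_pos: [0.6735, -0.047, 0.2612]
tool_rot: [0.693, 0.648, 0.215, 0.23]
ft_force: [-0.3, -0.1, -1.1]
grip_width: 0.0158
```

Emit:
send_rows --increments '[[[0.11, -0.62, -0.36, 0.61, 0, 0], [0.11, -0.66, -0.3, 0.61, 0, 0], [0.11, -0.69, -0.22, 0.61, 0, 0], [0.11, -0.71, -0.15, 0.61, 0, 0], [0.11, -0.72, -0.07, 0.6, 0, 0], [0.1, -0.72, 0, 0.61, 0, 0], [0, 0, 0, 0, 0, 0]]]'

```text
clock: 22.62
eef_pos: [0.4598, 0.0002, 0.2347]
tool_rot: [0.73, 0.683, -0.0, -0.0]
ft_force: [0.5, -0.2, -1.7]
grip_width: 0.0163
```

Emit:
send_rows --increments '[[[0.79, -0.06, 0.08, 0, 0, -0.1], [0.79, -0.04, 0.08, 0, 0, -0.1], [0.8, -0.03, 0.08, 0, 0, -0.1], [0.8, -0.02, 0.08, 0, 0, -0.1], [0.8, 0, 0.08, 0, 0, -0.1], [0.79, 0.01, 0.07, 0, 0, -0.11], [0.79, 0.03, 0.08, 0, 0, -0.1], [0.8, 0.04, 0.07, 0, 0, -0.11]]]'

```text
clock: 23.62
eef_pos: [0.4595, 0.32, 0.2041]
tool_rot: [0.68, 0.734, 0.002, 0.001]
ft_force: [1.0, 0.0, -1.8]
grip_width: 0.0164
```

Emit:
send_rows --increments '[[[0.79, 0.05, 0.08, 0, 0, -0.1], [0, 0, 0, 0, 0, 0], [0, 0, 0, 0, 0, 0]]]'

```text
clock: 24.0
eef_pos: [0.4582, 0.3577, 0.1998]
tool_rot: [0.673, 0.739, 0.0, 0.0]
ft_force: [-0.7, -0.3, -1.8]
grip_width: 0.0161
```

```bash
python3 - <<'E'
from workcell import *
from meas import *
from pl import *
o=get_obs(); print(o["clock"],o["eef_pos"],R.from_quat(o["tool_rot"]).as_matrix().round(3).tolist(),o["ft_force"])
for n,b in(("top",(245,110,365,220)),("side",(140,160,340,360))):
    c=camera(n); np.savez(n+"14.npz",**c)
    cv2.imwrite(f"pics/{n}14.png",up(c["color"][:,:,::-1],*b,4 if n=="side" else 5)[:600])
rows([.458,.358,.075],down(5.4),step=25,o=o)
E
```

```text
24.0 [0.4581552  0.35767431 0.1997957 ] [[-0.093, 0.996, 0.001], [0.996, 0.093, 0.0], [-0.0, 0.001, -1.0]] [-0.74860897 -0.32447581 -1.77603771]
[[0,0,0.5,0,0,-0.0],[0,0,0.5,0,0,-0.0],[0,0,0.5,0,0,-0.0],[0,0,0.5,0,0,-0.0],[0.01,0,0.5,0.01,0,-0.01]]
```

View pics/side14.png

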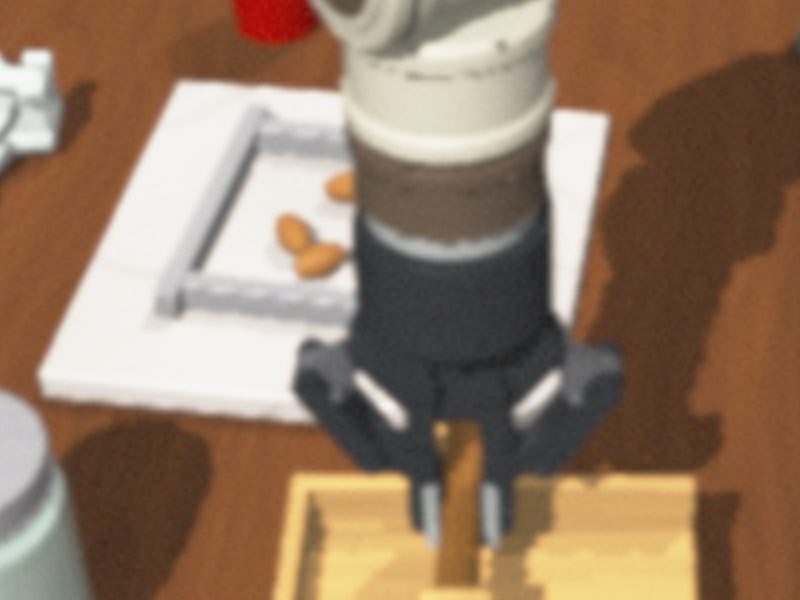

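View pics/top14.png

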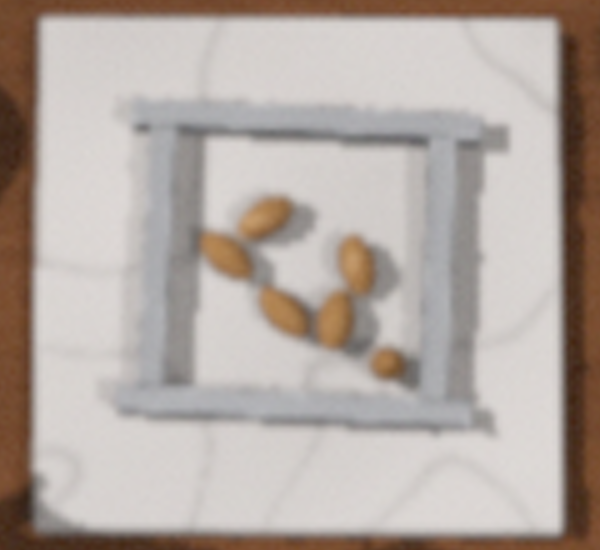

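Emit:
send_rows --increments '[[[0, 0, 0.5, 0, 0, 0], [0, 0, 0.6, 0, 0, 0], [0, 0, 0.6, 0, 0, 0], [0, 0, 0.5, 0, 0, 0], [0, 0, 0.26, 0, 0, 0], [0, 0, 0.08, 0, 0, 0], [0, 0, 0, 0, 0, 0]]]'

```text
clock: 24.98
eef_pos: [0.4584, 0.3579, 0.0737]
tool_rot: [0.674, 0.739, 0.001, 0.0]
ft_force: [0.0, 0.2, -0.9]
grip_width: 0.0164
```

Emit:
send_rows --increments '[[[0, 0, 0.04, 0, 0, 0], [0, 0, 0.03, 0, 0, 0], [0, 0, 0, 0, 0, 0]]]'

```text
clock: 25.35
eef_pos: [0.4578, 0.3579, 0.0696]
tool_rot: [0.673, 0.739, 0.0, 0.0]
ft_force: [0.2, -0.1, -1.7]
grip_width: 0.0162
```

Emit:
send_rows --increments '[[[0, 0, 0.015, 0, 0, 0], [0, 0, 0, 0, 0, 0]]]'

```text
clock: 25.6
eef_pos: [0.4577, 0.3579, 0.0691]
tool_rot: [0.673, 0.739, 0.0, -0.0]
ft_force: [-1.6, -0.4, 1.2]
grip_width: 0.016
```

Emit:
send_rows --increments '[[[0, 0, 0, 0, 0, 0], [0, 0, 0, 0, 0, 0], [0, 0, 0, 0, 0, 0], [0, 0, 0, 0, 0, 0]]]' --grip 0.4

```text
clock: 26.1
eef_pos: [0.4578, 0.3578, 0.0687]
tool_rot: [0.673, 0.739, 0.0, 0.0]
ft_force: [-0.4, -0.1, 0.9]
grip_width: 0.051
```

Emit:
send_rows --increments '[[[0, 0, -0.2, 0, 0, 0], [0, 0, -0.5, 0, 0, 0], [0, 0, -0.8, 0, 0, 0], [0, 0, -0.8, 0, 0, 0], [0, 0, -0.6, 0, 0, 0], [0, 0, -0.2, 0, 0, 0]]]'

```text
clock: 26.85
eef_pos: [0.4588, 0.3585, 0.2268]
tool_rot: [0.673, 0.739, 0.003, 0.0]
ft_force: [-0.9, -0.5, -0.7]
grip_width: 0.0515
```

Emit:
send_rows --increments '[[[0, -0.6, 0, 0, 0, 0], [0, -0.9, 0, 0, 0, 0], [0, -0.9, 0, 0, 0, 0], [0, -0.6, 0, 0, 0, 0], [0, 0, 0, 0, 0, 0], [0, 0, 0, 0, 0, 0]]]'

```text
clock: 27.6
eef_pos: [0.3088, 0.3439, 0.2234]
tool_rot: [0.673, 0.739, 0.0, 0.0]
ft_force: [-0.0, -0.4, 0.3]
grip_width: 0.0513
```

```bash
python3 look.py 15; python3 - <<'E'
import numpy as np,cv2
from meas import *
for n in("top","side"): cv2.imwrite(f"pics/{n}15full.png",np.load(n+"15.npz")["color"][:,:,::-1])
t=dict(np.load("top15.npz"));P=frame(t); x,y=P.T
fr=[]
for a in range(-95,30,5):
    q=x[(y>a)&(y<a+5)]; lo=q[q<560]; hi=q[q>620]; fr.append((a+2.5,lo.min(),hi.max()))
fr=np.array(fr)
for i in(1,2):
    f=np.polyfit(fr[:,0],fr[:,i],1); print(np.degrees(np.arctan(f[0])),np.polyval(f,-36.8))
E
```

```text
27.6 [0.30878667 0.34392003 0.22344952] [-0.03119835 -0.40109579  0.29410681] [-0.05460096 -0.06782916  0.04890619]
[157, 153, 151, 161, 172, 176, 177, 173, 156, 154, 182, 202, 208, 209]
3.9895312638143756 502.1857522236041
3.8885862142287415 684.4475070720326
```

View pics/top15full.png

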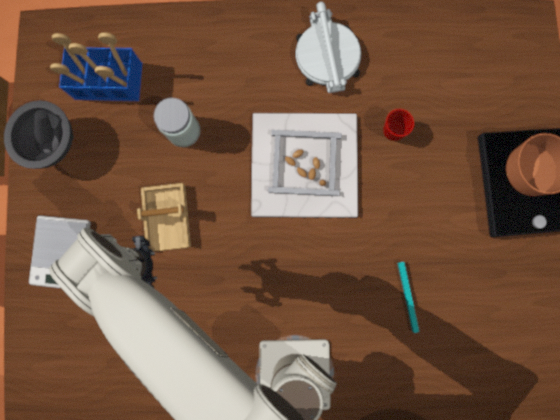

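View pics/side15full.png

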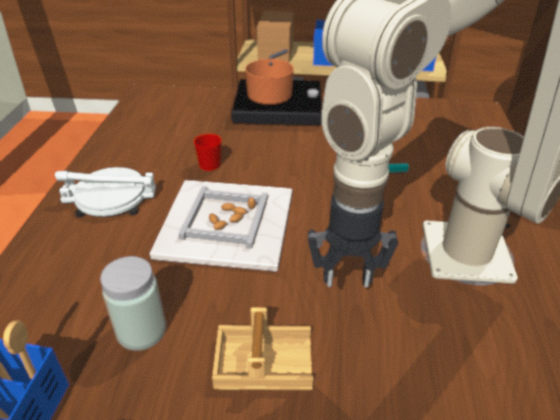

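View pics/side15.png

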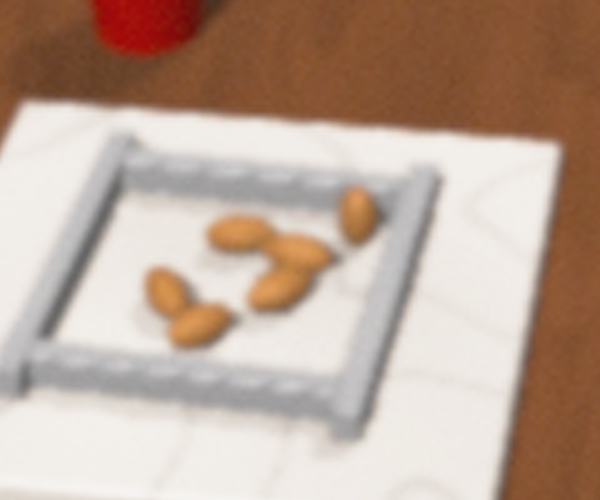

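```bash
python3 -c "
from workcell import *
print(job_done())"
```

```text
the job is handed in; nothing more can be done
None
```

The frame is closed, all six nuts are inside it, and the empty tote stands upright on the table at its old place. The job was handed in after about 28 s of robot time.

- **Bar:** I gripped the steel bar, not the turquoise one, and laid it across the open side until it touched both side-bar ends. The push force was about 4–6 N at most. I then set it down on the slab and let go.
- **Nuts:** I tipped the tote to about 36 degrees over the frame, and all six nuts slid out. One nut stands nearly on end near a front corner, but it is inside.

**Last checks:**
- The outside length of the frame measured about 182 mm both before and after the pour. Closed flush it should be 180 mm, and the colour masks read about 2 mm large, so any gap is at most about 0.5 mm.
- The new bar and the back bar agree in angle to about 0.1 degrees, and the seams show no gap in the camera pictures.
- The back edge kept its place to about 1 mm, and the cup and canister look unmoved.
- The two cameras and the robot's own readings differed by 2–5 mm on where the frame's open end lies, so I placed the bar by touch. None of the other checks failed or disagreed.

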